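# Lever a stuck lid off a grinding jar

### The arm

A 6-joint arm with a two-finger parallel gripper is mounted at the origin on the work surface. World frame = base frame: x ahead of the robot, y to its left, z up, the work surface at z = 0. Lengths are in m, angles in rad, forces in N, time in s.
With the tool pointing down it reaches from about 0.35 to 0.85 m from the base axis. Payload 8.1 kg.
Tool frame: the origin (TCP) lies midway between the tips of the shut fingers; the grasp point (between the pads) lies 19 mm behind it; z points along the fingers, x is the direction in which the jaws open and shut, and the axes are right-handed (so a half turn about z gives the same grasp; the last joint's range is limited). The gripper opens to 93 mm and grips with 3 to 60 N. Pads are 15 mm wide; open, the fingers measure 128 mm over their backs; the gripper's body (75 mm by 188 mm) begins 65 mm behind the grasp point.
Start: joints at [1.231, 0.13, 1.488, -0, 1.523, -0.085], TCP at [0.151, 0.581, 0.181] pointing down, gripper open.
Joint ranges: [-2.96, 2.96], [-0.89, 2.26], [0.02, 2.5], [-1.34, 4.48], [0, 2.73], [-2.66, 2.66]. Speed limits (rad/s): [2.39, 2.39, 2.79, 3.14, 3.14, 3.14].

### API

Orientations are given as a unit quaternion [w, x, y, z].
In Python, from bench import get_obs, capture, sign_off, find_in, regions_of gives the robot as it stands.
- The arm moves only by the tool carry_out, never from a script. Its argument "rows" is a list of rows, each an object with "jaw": the gripper command: -1 is fully open, 1 is shut, values between are in proportion; "dp": the shift along the tool's x, y, z in cm, a list of three; "angular": the turn, a rotation vector about the tool's x, y, z in degrees, a list of three. A call has 1 to 20 rows; each row is the pose to reach, as a shift and turn from the pose commanded when the call began, along the tool's axes at that moment; what a row does not reach only later rows make up. A row lasts 1/10 s, in which the tool goes at most 50 mm and 8.59 degrees, less where a joint would pass 70% of its speed; a pose out of reach is approached as far as the arm can. A call with a gripper value outside its range is refused whole. The fingers move at their own pace and stop on an object; the grip force is fixed at half the most. Time passes only in rows, so rows that repeat a pose let the fingers close. It gives the time, the measured TCP pose, the force and the opening at its end, in the units of the state.
- get_obs(): the state, without advancing time (a new reading comes with each control period).
- capture(name): name is "scene" or "side" or "wrist"; returns a dict with "img" (420x560x3 uint8, red, green, blue), "range_z" (420x560 float32, m along the optical axis (not along the pixel's ray), 0 where there is no reading), "K" (3x3 intrinsics, pixels), "extrinsics" (4x4, takes a point from camera to world coordinates). Camera axes: x right, y down, z forward; pixel columns grow to the right and rows downward; lengths in m; the calibration is good to about 2 mm. A picture is of the moment at which its call begins.
- sign_off(): hands the job in, once; it reports no verdict.
Trained networks look in a picture, given as the dict that the camera call returned (one of the last four; its "shot" number tells which), for a name from the list of things; names that differ only in an ending like _2 or _b are one class to them, and where a whole thing is asked for, a point or a joint stands for the part that bears it (a point fixed in the world has none). Each returns a list of dicts, best first, with "confidence" (0 to 1); they miss things now and then, are a little off and sometimes report something else, mostly with a low value. They report only what shows in the picture. A call takes as long as a camera call. They do not tell look-alikes from the thing itself.
- find_in(picture, name): "box" ([left, top, right, bottom] in pixels, round what is visible of it).
- regions_of(picture, name): "region" (420x560 bool, what is visible of it) and "box" ([left, top, right, bottom] in pixels, round what is visible of it).
The state is a dict: "time": time; "joint_positions": joint angles; "qvel": joint speeds; "joint_torque": joint torques, N m; "ee_pos": TCP position; "ee_rot": TCP orientation; "wrist_force": force on the tool from outside, world axes, zero at the start; "moment": the same for the moment, N m; "gripper_width": finger opening in m.
Only numpy, scipy, OpenCV 4.12 (cv2) and the standard library are available. Lean on these libraries where they do the work, as an engineer would, in place of code of your own. Each camera call takes 0.05 s, during which the arm holds its last target.

### The job

The lid of the steel grinding jar in the bench clamp is stuck tight: take the red-handled cranked lever from the blue mat, put its bent-up tip into the groove under the lid and, with the jar's flange as the fulcrum, lever the lid up until it is loose, and do not grip the lid before then. Then lay the lever back flat on the blue mat, lift the lid off and set it down gently, right way up, in the steel tray. Leave the other things on the bench where they are.

Things in the scene. Friction and masses are not known exactly. Their poses are not given: they have to be found in the camera images.
- jar: Fixed upright steel grinding jar, body 62 mm across, held by two dark V-jaws (50 mm high) on a grey plate 190 x 110 x 15 mm; a clamp screw with a T-bar stands out on the +x side (to 131 mm from the axis, 40 mm high). Origin: on the jar's axis at bench level; z up, x along the screw. The lever can go in from any side.
- jar_flange (a point): Centre of the jar at the level of its flange's top face, 108 mm above the bench. The flange is 84 mm across, 12 mm thick; its top outer edge is the fulcrum. On it stands a neck 38 mm across, 7 mm high, that carries the lid: so an open groove 7 mm high and 12 mm deep runs all round under the lid, and the flange reaches 11 mm beyond the lid's edge. z up.
- lid_center (a point): Centre of the jar lid's disc (62 mm across, 14 mm thick, gripped by its edge); a plug 31 mm across, 6.5 mm deep is below it, so the point is 13.5 mm above the lid's lowest face and, when seated, 14 mm above the flange. z: the lid's axis, up. 0.18-0.26 kg. A springy seal holds the plug with 40-60 N; once levered up some 6 mm at one edge it stays tilted about 0.1 rad, loose, and lifts off with under 15 N.
- lever_grip (a point): Centre of the lever's red handle, 120 (x) x 18 (y) x 18 (z) mm; z up as it lies on the mat. In front (+x) a steel shank 16 mm wide, 5 mm thick, level with this point, runs to a bend 110 mm from here; from there the blade, 38 mm long, 16 mm wide, 5 mm thick, is cranked 28 degrees upward (to +z). 0.18 kg, centre of mass about 37 mm in front of this point.
- lever_tip (a point): Middle of the lever's tip end face, 143.6 mm in front (+x) of lever_grip and 17.8 mm above it (+z). Its axes are parallel to those of lever_grip, not to the cranked blade. With the blade level in the groove and its tip at the neck, turning the handle end down by 30 to 35 degrees about the flange's edge lifts the lid enough (a few N at the handle).
- mat: Blue rubber mat fixed to the bench, 280 (x) x 180 (y) x 3 mm, on which the lever and a brush lie side by side. Origin: middle of its underside; z up.
- tray: Shallow empty steel tray fixed to the bench, 170 (x) x 200 (y) mm outside, walls 3 mm thick and 14 mm high, floor 3 mm thick. Origin: middle of its underside; z up.
- tub_big: Bystander: white tub with a yellow band, 96 mm across, 110 mm high. Origin: middle of the underside.
- tub_small: Bystander: white tub with a yellow band, 74 mm across, 85 mm high. Origin: middle of the underside.
- bottle: Bystander: white bottle, 52 mm across, 120 mm high. Origin: middle of the underside.
- spare_jar: Bystander, not the one to open: a second closed grinding jar, not clamped, 84 mm across, 99 mm high. Origin: middle of the underside.
- scoop: Bystander: spatula 200 mm long, lying along its x on the bench. Origin: middle of the underside.
- brush: Bystander: brush 200 mm long, lying along its x on the blue mat beside the lever. Origin: middle of the underside.
Things that resemble listed ones, but are neither listed nor needed, are in the scene too. What is shaped like the part that bears lid_center but black is not meant.

How it is judged:
On the way, in this order (a step that is already met when the one before it is completed fails the run):
1. the lever bears on the jar's flange and under the lid at once (over 2 N on each) (contact force between lever and lid above 2 N and contact force between lever and jar above 2 N), for 0.05 s.
2. the lid stands loose on the jar, its centre at least 1.5 mm higher than at the start, with the fingers not on it (z of lid_center in the frame of jar above 0.1235 m and horizontal distance between lid_center and jar below 0.015 m and contact force between the fingers and lid below 0.5 N), for 0.15 s.
At the end, for the whole second after the job is handed in: The lid lies right way up on the tray's floor (centre inside the walls and below 21 mm, within 0.12 rad of level) and the lever lies on the blue mat, handle flat on it (handle centre over the mat and below 22 mm, level within 0.12 rad), both at rest and released (x of lid_center in the frame of tray between -0.08 and 0.08 m and y of lid_center in the frame of tray between -0.095 and 0.095 m and height (world z) of lid_center below 0.021 m and angle between lid_center's own z axis and vertical below 0.12 rad and linear speed of each of lid, lever below 0.02 m/s and x of lever_grip in the frame of mat between -0.13 and 0.13 m and y of lever_grip in the frame of mat between -0.085 and 0.085 m and height (world z) of lever_grip below 0.022 m and angle between lever_grip's own x axis and vertical between 1.45 and 1.69 rad); the robot touches nothing.
It fails at once if a bystander (tub, bottle, spare jar, spatula or brush) is pushed more than 30 mm (distance of any of tub_big, tub_small, bottle, spare_jar, scoop, brush from where it was at the start of the episode above 0.03 m).
It fails at once if a tub, the bottle or the spare jar is knocked over (angle between any of tub_big, tub_small, bottle, spare_jar's own z axis and vertical above 0.5 rad).
It fails at once if the lid flies off or is dropped (moves faster than 0.5 m/s without being held, as after a fall of about 13 mm) (linear speed of lid above 0.5 m/s and contact force between the fingers and lid below 0.05 N).
It fails at once if the gripper takes hold of the lid while it still sits fully home on the jar (contact force between the fingers and lid above 5 N and z of lid_center in the frame of jar below 0.1228 m and horizontal distance between lid_center and jar below 0.012 m).
It also fails if it takes over 72 s, if anything falls off the work surface, if the arm or the gripper's body presses on something with over 40 N, if the wrist force passes 120 N, or if a joint passes its speed limit or range.

## Working session

There is one attempt and no reset: what is moved stays moved. The work goes in short steps, Python scripts to look and compute and a tool call to move; the robot and the scene stay as the last step left them, time stands still between calls to the robot, and variables do not carry over. Pictures are saved under pics/ and viewed, and the job is handed in when it is done.

Besides the shell and the picture viewer there is one more tool, called after "Emit:" by a JSON object that holds its "name" and its "arguments", one argument or row to a line. carry_out: Moves the arm, as the interface text tells. Its arguments: {"type":"object","properties":{"rows":{"type":"array","items":{"type":"object","properties":{"jaw":{"type":"number"},"dp":{"type":"array","items":{"type":"number"}},"angular":{"type":"array","items":{"type":"number"}}}}}},"required":["rows"]}

```bash
mkdir -p pics; ls; cat > h.py <<'E'
import numpy as np, cv2
from bench import get_obs, capture, sign_off, find_in, regions_of
def save(c,n): cv2.imwrite('pics/'+n+'.png', c['img'][:,:,::-1])
def cloud(c):
    z=c['range_z']; v,u=np.mgrid[:z.shape[0],:z.shape[1]]
    K=c['K']; p=np.stack([(u-K[0,2])/K[0,0]*z,(v-K[1,2])/K[1,1]*z,z],-1)
    w=p@c['extrinsics'][:3,:3].T+c['extrinsics'][:3,3]
    w[z==0]=np.nan
    return w
E
python3 - <<'E'
from h import *
o=get_obs(); print(o)
for n in ['scene','side','wrist']:
    c=capture(n); save(c,n+'0'); np.savez(n+'0.npz',**{k:c[k] for k in['img','range_z','K','extrinsics']})
    print(n,c['extrinsics'].round(3).tolist(),c['K'][0,0])
    w=cloud(c)
    for t in ['jar','lid_center','lever_grip','mat','tray','tub_big','tub_small','bottle','spare_jar','scoop','brush']:
        for r in regions_of(c,t)[:3]:
            if r['confidence']<.3: continue
            p=w[r['region']]; p=p[~np.isnan(p[:,0])]
            print(t,round(r['confidence'],2),r['box'],np.percentile(p,[3,50,97],axis=0).round(3).tolist() if len(p) else None)
E
```

```text
pics
{'time': 0.0, 'joint_positions': array([ 1.23060715e+00,  1.31145576e-01,  1.48927140e+00, -4.86546852e-05,
        1.52299124e+00, -8.54070088e-02]), 'qvel': array([-0.00285397,  0.0010893 ,  0.0003696 ,  0.00083137, -0.00039449,
       -0.00124132]), 'joint_torque': array([-1.25921179e-03, -5.59842932e+01, -4.91752660e+01,  7.68038048e-02,
        3.54190345e-02, -1.34828383e-04]), 'ee_pos': array([0.1510104 , 0.58003023, 0.17970114]), 'ee_rot': array([ 5.12276873e-04,  7.91211506e-01,  6.11541927e-01, -7.49821482e-04]), 'wrist_force': array([-0.44753159,  0.38057197,  0.81709456]), 'moment': array([ 0.02806144,  0.00295733, -0.0496068 ]), 'gripper_width': 0.09270122977330413}
scene [[-0.816, 0.489, -0.31, 1.1], [0.579, 0.685, -0.442, 0.76], [-0.004, -0.54, -0.842, 1.52], [0.0, 0.0, 0.0, 1.0]] 470.8885094849929
jar 0.73 [242.5, 212.9, 295.4, 260.8] [[0.555, -0.006, 0.006], [0.672, 0.053, 0.034], [0.756, 0.088, 0.11]]
lid_center 0.73 [243.2, 198.8, 255.4, 219.4] [[0.614, -0.143, 0.01], [0.64, -0.114, 0.019], [0.668, -0.089, 0.026]]
lid_center 0.48 [262.3, 211.8, 279.0, 227.6] [
[... 3096 characters left out ...]
, 0.198, 0.102]]
scoop 0.77 [197.8, 232.6, 256.4, 283.1] [[0.327, -0.016, 0.0], [0.385, 0.015, 0.004], [0.51, 0.047, 0.021]]
brush 0.96 [149.8, 169.8, 209.7, 197.0] [[0.41, 0.334, 0.002], [0.518, 0.363, 0.021], [0.597, 0.397, 0.026]]
wrist [[0.253, 0.93, 0.268, 0.076], [0.967, -0.243, -0.069, 0.6], [0.001, 0.276, -0.961, 0.384], [0.0, 0.0, 0.0, 1.0]] 365.6317056100447
mat 0.91 [113.9, 376.0, 205.5, 420.0] [[0.361, 0.305, 0.0], [0.391, 0.361, 0.002], [0.425, 0.411, 0.003]]
tub_small 0.58 [280.8, 379.1, 334.0, 407.9] [[0.407, 0.517, 0.001], [0.411, 0.548, 0.021], [0.429, 0.573, 0.041]]
brush 0.79 [170.6, 406.3, 187.0, 418.8] [[0.402, 0.377, 0.007], [0.404, 0.386, 0.016], [0.414, 0.393, 0.021]]
```

```bash
python3 - <<'E'
import cv2,numpy as np
for n,(a,b,c,d) in {'scene':(190,90,430,330),'side':(110,140,420,400)}.items():
    i=cv2.imread(f'pics/{n}0.png')[b:d,a:c]
    f=min(800/i.shape[1],600/i.shape[0]); cv2.imwrite(f'pics/{n}crop.png',cv2.resize(i,None,fx=f,fy=f,interpolation=2))
E
```

```text
(no output)
```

View pics/scenecrop.png

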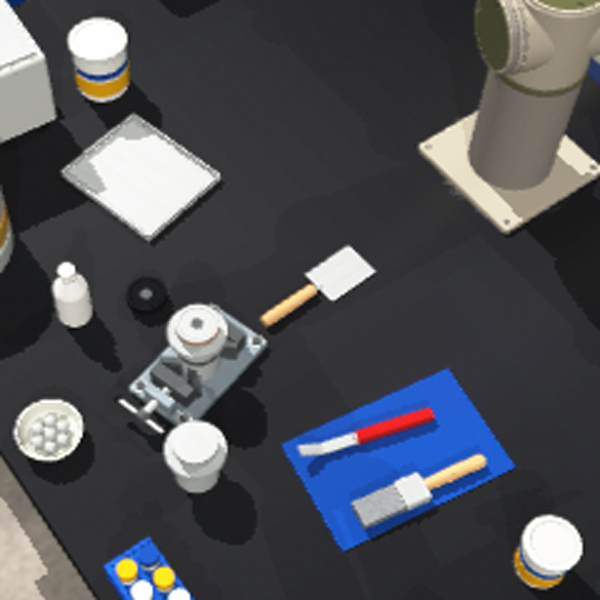

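View pics/sidecrop.png

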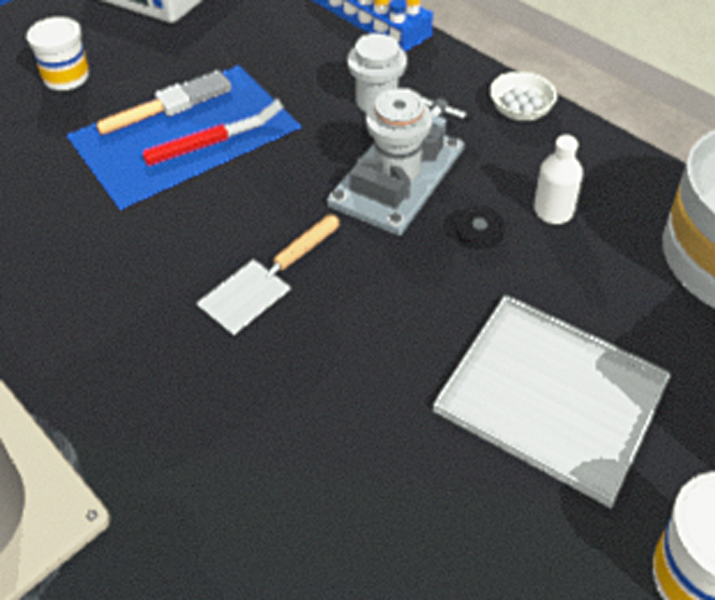

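```bash
cat > m.py <<'E'
from h import *
def hsv(c): return cv2.cvtColor(c['img'],cv2.COLOR_RGB2HSV)
def red(c):
    h=hsv(c); return ((h[...,0]<8)|(h[...,0]>172))&(h[...,1]>150)&(h[...,2]>70)
def analyze(c,box=((.3,.75),(.1,.45))):
    w=cloud(c); 
    m=red(c)&(w[...,0]>.3)&(w[...,0]<.75)&(w[...,1]>-.1)&(w[...,1]<.45)
    p=w[m]; 
    if len(p)>20:
        q=p[:,:2]; r=cv2.minAreaRect((q*1000).astype(np.float32)); print('red',len(p),'rect',r,'z',np.percentile(p[:,2],[2,50,90,98]).round(4))
        ctr=q.mean(0); u,s,v=np.linalg.svd(q-ctr); print(' pca',v[0],np.degrees(np.arctan2(*(v[0]*np.sign(v[0,0]))[::-1])))
    return w
def circ(p):
    A=np.c_[2*p[:,:2],np.ones(len(p))]; s=np.linalg.lstsq(A,(p[:,:2]**2).sum(1),rcond=None)[0]
    return s[:2],np.sqrt(s[2]+s[0]**2+s[1]**2)
E
python3 - <<'E'
from m import *
for n in ['scene','side','wrist']:
    c=dict(np.load(n+'0.npz')); print(n); w=analyze(c)
    d=np.hypot(w[...,0]-.642,w[...,1]-.028)
    for lo,hi in [(.12,.14),(.1,.115)]:
        p=w[(d<.06)&(w[...,2]>lo)&(w[...,2]<hi)]
        if len(p)<20: continue
        r=cv2.minAreaRect((p[:,:2]*1000).astype(np.float32)); e=cv2.minEnclosingCircle((p[:,:2]*1000).astype(np.float32)); print(lo,len(p),r,e,np.median(p[:,2]),np.percentile(p[:,2],[5,95]))
    b=w[(abs(w[...,0]-.5)<.1)&(abs(w[...,1]+.12)<.06)]; 
    if len(b): print('bench z',np.nanmedian(b[:,2]))
E
```

```text
scene
red 161 rect ((473.6629333496094, 273.1249084472656), (19.725542068481445, 112.13398742675781), 72.6994857788086) z [0.0086 0.0189 0.0247 0.0264]
 pca [ 0.95831384 -0.28571766] -16.60175155918032
0.12 234 ((643.1400146484375, 29.403968811035156), (64.20523834228516, 59.25333023071289), 55.60004806518555) ((642.1472778320312, 28.84181022644043), 33.63976287841797) 0.12753322379975396 [0.12186514 0.13302223]
0.1 169 ((645.106689453125, 33.16746520996094), (73.58351135253906, 82.9560775756836), 62.74678421020508) ((642.0415649414062, 28.588171005249023), 43.235145568847656) 0.10762080691594811 [0.10111113 0.11322782]
bench z -0.00016989457113725237
side
red 222 rect ((472.03094482421875, 267.306396484375), (21.62643814086914, 118.12616729736328), 75.66565704345703) z [0.0091 0.0203 0.0234 0.0246]
 pca [-0.96037791  0.27870104] -16.182694152934978
0.12 281 ((641.4846801757812, 24.769245147705078), (61.203189849853516, 61.26327133178711), 32.51706314086914) ((641.3150634765625, 25.04425621032715), 32.586151123046875) 0.12843386426830883 [0.12251779 0.13122399]
0.1 230 ((636.1732788085938, 19.256912231445312), (65.83210754394531, 80.30913543701172), 44.596046447753906) ((641.6897583007812, 25.438827514648438), 43.105533599853516) 0.10863988288490434 [0.10139933 0.11149342]
bench z 0.0008441112944665985
wrist
```

```bash
cat > t.py <<'E'
from h import *
from scipy.spatial.transform import Rotation as R
def rq(q): return R.from_quat([q[1],q[2],q[3],q[0]])
def down(xang,pitch=0):
    # tool x at yaw xang (deg), pointing down; pitch about tool x (deg)
    a=np.radians(xang); x=np.array([np.cos(a),np.sin(a),0]); z=np.array([0,0,-1.]); 
    return R.from_matrix(np.c_[x,np.cross(z,x),z])*R.from_rotvec([np.radians(pitch),0,0])
def go(pos,Rt,o=None):
    o=o or get_obs(); R0=rq(o['ee_rot'])
    d=R0.inv().apply(np.array(pos)-o['ee_pos'])*100; a=np.degrees((R0.inv()*Rt).as_rotvec())
    print('t',round(o['time'],2),'dp',d.round(2).tolist(),'ang',a.round(2).tolist())
def st():
    o=get_obs(); print('t',o['time'],'p',o['ee_pos'].round(4),'ax x',rq(o['ee_rot']).as_matrix()[:,0].round(3),'z',rq(o['ee_rot']).as_matrix()[:,2].round(3),'F',o['wrist_force'].round(2),'M',o['moment'].round(2),'w',round(o['gripper_width'],4),'q',o['joint_positions'].round(3)); return o
E
python3 -c "
from t import *
go([.473,.27,.16],down(73.6))"
```

```text
t 1.8 dp [-21.95, 38.97, 2.07] ang [0.0, 0.0, 1.8]
```

Emit:
{"name": "carry_out", "arguments": {
  "rows": [
    {"jaw": -1,"dp": [-4.4,7.8,0.4],"angular": [0,0,0.4]},
    {"jaw": -1,"dp": [-8.8,15.6,0.8],"angular": [0,0,0.8]},
    {"jaw": -1,"dp": [-13.2,23.4,1.2],"angular": [0,0,1.2]},
    {"jaw": -1,"dp": [-17.6,31.2,1.6],"angular": [0,0,1.6]},
    {"jaw": -1,"dp": [-22,39,2],"angular": [0,0,1.8]},
    {"jaw": -1,"dp": [-22,39,2],"angular": [0,0,1.8]},
    {"jaw": -1,"dp": [-22,39,2],"angular": [0,0,1.8]},
    {"jaw": -1,"dp": [-22,39,2],"angular": [0,0,1.8]},
    {"jaw": -1,"dp": [-22,39,2],"angular": [0,0,1.8]},
    {"jaw": -1,"dp": [-22,39,2],"angular": [0,0,1.8]}
  ]
}}

```text
time: 2.8
ee_pos: [0.4765, 0.2649, 0.1604]
ee_rot: [0.001, 0.802, 0.597, -0.0]
wrist_force: [-0.0, 0.7, -0.1]
gripper_width: 0.0932
```

```bash
python3 - <<'E'
from t import *; from m import *
st(); c=capture('wrist'); save(c,'wrist1'); w=analyze(c); np.savez('wrist1.npz',**{k:c[k] for k in['img','range_z','K','extrinsics']})
E
```

```text
t 2.8 p [0.4765 0.2649 0.1604] ax x [ 0.288  0.958 -0.001] z [ 0.001 -0.002 -1.   ] F [-0.04  0.75 -0.12] M [ 0.01 -0.01  0.03] w 0.0932 q [ 0.415 -0.007  1.669 -0.002  1.48  -0.864]
red 2042 rect ((471.21771240234375, 271.2603454589844), (16.19126319885254, 116.29556274414062), 73.87455749511719) z [0.0175 0.0199 0.0209 0.0216]
 pca [ 0.961222   -0.27577577] -16.008250050886296
```

View pics/wrist1.png

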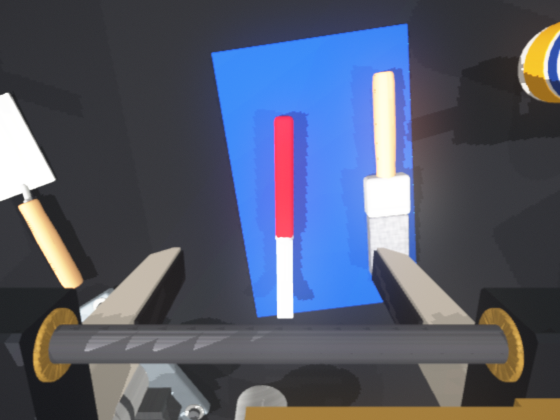

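```bash
python3 -c "
from t import *
st();go([.4715,.271,.06],down(73.9));go([.4715,.271,.007],down(73.9))"
```

```text
t 2.85 p [0.4747 0.2671 0.1605] ax x [ 0.287  0.958 -0.   ] z [-0. -0. -1.] F [ 0.2   0.42 -0.11] M [0.03 0.04 0.01] w 0.0929 q [ 0.419 -0.008  1.67  -0.     1.481 -0.861]
t 2.85 dp [0.28, -0.42, 10.05] ang [-0.01, 0.03, -0.58]
t 2.85 dp [0.28, -0.42, 15.35] ang [-0.01, 0.03, -0.58]
```

Emit:
{"name": "carry_out", "arguments": {
  "rows": [
    {"jaw": -0.2,"dp": [0.05,-0.15,4],"angular": [0,0,-0.3]},
    {"jaw": -0.2,"dp": [0.05,-0.15,8],"angular": [0,0,-0.3]},
    {"jaw": -0.2,"dp": [0.05,-0.15,10],"angular": [0,0,-0.3]},
    {"jaw": -0.2,"dp": [0.05,-0.15,10],"angular": [0,0,-0.3]},
    {"jaw": -0.2,"dp": [0.05,-0.15,10],"angular": [0,0,-0.3]},
    {"jaw": -0.2,"dp": [0.05,-0.15,10],"angular": [0,0,-0.3]},
    {"jaw": -0.2,"dp": [0.05,-0.15,10],"angular": [0,0,-0.3]},
    {"jaw": -0.2,"dp": [0.05,-0.15,10],"angular": [0,0,-0.3]}
  ]
}}

```text
time: 3.65
ee_pos: [0.4728, 0.2709, 0.0623]
ee_rot: [0.0, 0.799, 0.601, 0.001]
wrist_force: [-0.5, -0.4, 0.2]
gripper_width: 0.0557
```

```bash
python3 - <<'E'
from t import *; from m import *
c=capture('wrist'); save(c,'wrist2'); w=analyze(c); st()
go([.4715,.271,.007],down(73.9))
E
```

```text
red 1324 rect ((488.2284851074219, 266.55450439453125), (14.979860305786133, 80.82565307617188), 73.79255676269531) z [0.0184 0.02   0.0209 0.0214]
 pca [ 0.95890154 -0.28373905] -16.48349002015036
t 3.7 p [0.4726 0.2707 0.0619] ax x [0.277 0.961 0.001] z [ 0.002  0.001 -1.   ] F [1.19 0.45 0.31] M [-0.02 -0.04 -0.01] w 0.0557 q [ 0.426  0.069  1.776  0.     1.295 -0.864]
t 3.7 dp [-0.01, -0.12, 5.49] ang [0.08, -0.07, 0.0]
```

View pics/wrist2.png

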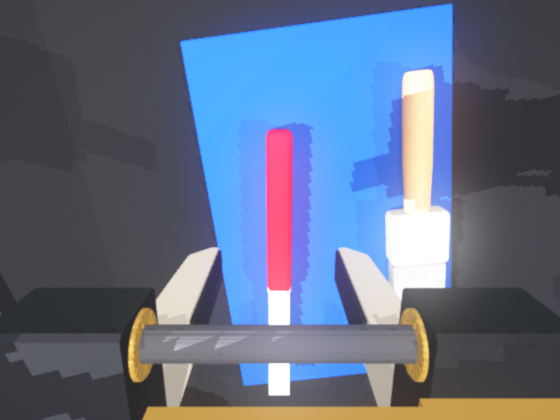

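Emit:
{"name": "carry_out", "arguments": {
  "rows": [
    {"jaw": -0.2,"dp": [0,-0.1,2],"angular": [0,0,0]},
    {"jaw": -0.2,"dp": [0,-0.1,4],"angular": [0,0,0]},
    {"jaw": -0.2,"dp": [0,-0.1,5],"angular": [0,0,0]},
    {"jaw": -0.2,"dp": [0,-0.1,5.5],"angular": [0,0,0]},
    {"jaw": -0.2,"dp": [0,-0.1,5.5],"angular": [0,0,0]},
    {"jaw": -0.2,"dp": [0,-0.1,5.5],"angular": [0,0,0]},
    {"jaw": -0.2,"dp": [0,-0.1,5.5],"angular": [0,0,0]}
  ]
}}

```text
time: 4.4
ee_pos: [0.4718, 0.271, 0.0068]
ee_rot: [0.0, 0.799, 0.601, 0.001]
wrist_force: [-0.4, 0.1, -0.3]
gripper_width: 0.056
```

```bash
python3 - <<'E'
from t import *
st()
E
```

```text
t 4.4 p [0.4718 0.271  0.0068] ax x [0.277 0.961 0.001] z [ 0.002  0.001 -1.   ] F [-0.41  0.13 -0.31] M [0.08 0.02 0.04] w 0.056 q [ 0.427  0.134  1.815 -0.     1.191 -0.863]
```

Emit:
{"name": "carry_out", "arguments": {
  "rows": [
    {"jaw": 1,"dp": [0,0,0.1],"angular": [0,0,0]},
    {"jaw": 1,"dp": [0,0,0.1],"angular": [0,0,0]},
    {"jaw": 1,"dp": [0,0,0.1],"angular": [0,0,0]},
    {"jaw": 1,"dp": [0,0,0.1],"angular": [0,0,0]},
    {"jaw": 1,"dp": [0,0,0.1],"angular": [0,0,0]},
    {"jaw": 1,"dp": [0,0,0.1],"angular": [0,0,0]},
    {"jaw": 1,"dp": [0,0,0.1],"angular": [0,0,0]},
    {"jaw": 1,"dp": [0,0,0.1],"angular": [0,0,0]},
    {"jaw": 1,"dp": [0,0,-5],"angular": [0,0,0]},
    {"jaw": 1,"dp": [0,0,-10],"angular": [0,0,0]},
    {"jaw": 1,"dp": [0,0,-14],"angular": [0,0,0]},
    {"jaw": 1,"dp": [0,0,-18],"angular": [0,0,0]},
    {"jaw": 1,"dp": [0,0,-20],"angular": [0,0,0]},
    {"jaw": 1,"dp": [0,0,-20],"angular": [0,0,0]},
    {"jaw": 1,"dp": [0,0,-20],"angular": [0,0,0]},
    {"jaw": 1,"dp": [0,0,-20],"angular": [0,0,0]}
  ]
}}

```text
time: 6.0
ee_pos: [0.4699, 0.2702, 0.2036]
ee_rot: [-0.0, 0.799, 0.601, -0.002]
wrist_force: [0.0, -0.7, -0.7]
gripper_width: 0.0001
```

```bash
python3 - <<'E'
from t import *
o=st()
for n in ['wrist','side','scene']:
    c=capture(n); save(c,n+'3'); np.savez(n+'3.npz',**{k:c[k] for k in['img','range_z','K','extrinsics']})
i=cv2.imread('pics/side3.png')[120:260,130:330]; cv2.imwrite('pics/side3c.png',cv2.resize(i,None,fx=4,fy=4,interpolation=2))
E
```

```text
t 6.0 p [0.4699 0.2702 0.2036] ax x [ 0.277  0.961 -0.002] z [-0.003 -0.001 -1.   ] F [ 0.03 -0.7  -0.72] M [-0.02  0.03 -0.01] w 0.0001 q [ 0.427 -0.032  1.614 -0.     1.562 -0.863]
```

View pics/side3c.png

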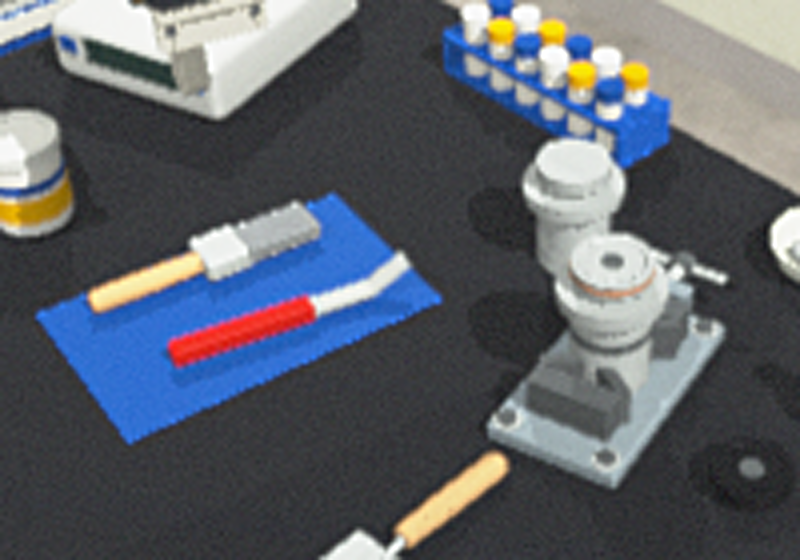

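View pics/wrist3.png

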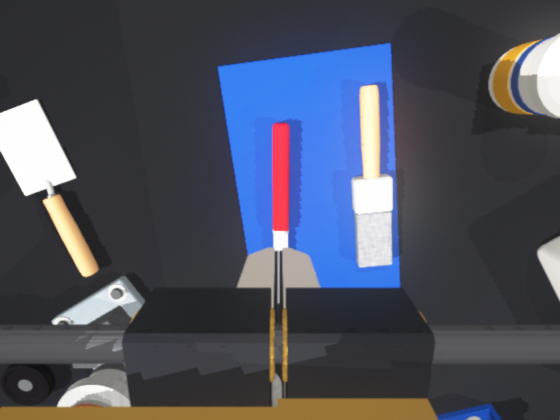

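```bash
python3 - <<'E'
from t import *; from m import *
for n in ['wrist3','side3','scene3']:
    c=dict(np.load(n+'.npz')); print(n); w=analyze(c)
    if n=='wrist3':
        T=np.linalg.inv(c['extrinsics']); K=c['K']
        for q in [(.4699,.2702,.2036),(.4699,.2702,.2226),(.4718,.271,.012)]:
            p=T@[*q,1]; print((K@p[:3]/p[2]).round(1))
        for v in range(240,420,8): print(v,[ (w[v,u]*1000).round(0).tolist() for u in (270,279,290)])
E
```

```text
wrist3
red 1635 rect ((471.3222961425781, 271.4018249511719), (16.24517822265625, 116.13725280761719), 73.622802734375) z [0.017  0.0199 0.021  0.0216]
 pca [ 0.95930051 -0.2823872 ] -16.402732178509723
[279.4 239.2   1. ]
[279.4 251.7   1. ]
[280.2 178.3   1. ]
240 [[541.0, 239.0, 4.0], [541.0, 250.0, 13.0], [548.0, 261.0, 3.0]]
248 [[459.0, 269.0, 242.0], [550.0, 247.0, 14.0], [462.0, 278.0, 242.0]]
256 [[459.0, 269.0, 252.0], [462.0, 272.0, 248.0], [462.0, 278.0, 251.0]]
264 [[459.0, 269.0, 260.0], [465.0, 271.0, 249.0], [462.0, 277.0, 260.0]]
272 [[459.0, 269.0, 268.0], [469.0, 270.0, 250.0], [462.0, 277.0, 267.0]]
280 [[460.0, 269.0, 275.0], [472.0, 269.0, 250.0], [462.0, 277.0, 274.0]]
288 [[434.0, 278.0, 331.0], [476.0, 268.0, 252.0], [436.0, 282.0, 330.0]]
296 [[435.0, 278.0, 334.0], [602.0, 232.0, 28.0], [436.0, 282.0, 334.0]]
304 [[435.0, 278.0, 337.0], [629.0, 224.0, -2.0], [436.0, 282.0, 338.0]]
312 [[434.0, 278.0, 341.0], [638.0, 221.0, -0.0], [436.0, 282.0, 340.0]]
320 [[436.0, 278.0, 342.0], [651.0, 218.0, -2.0], [436.0, 282.0, 344.0]]
328 [[437.0, 277.0, 342.0], [439.
[... 559 characters left out ...]
 [[450.0, 274.0, 345.0], [732.0, 194.0, 26.0], [448.0, 279.0, 349.0]]
400 [[451.0, 273.0, 346.0], [448.0, 276.0, 350.0], [450.0, 278.0, 348.0]]
408 [[448.0, 275.0, 351.0], [448.0, 276.0, 352.0], [450.0, 278.0, 350.0]]
416 [[448.0, 274.0, 353.0], [448.0, 276.0, 353.0], [449.0, 278.0, 353.0]]
side3
red 221 rect ((472.2527160644531, 270.10272216796875), (23.188522338867188, 115.92583465576172), 73.55789184570312) z [0.0099 0.0203 0.0234 0.0249]
 pca [-0.95916027  0.28286318] -16.431162711800656
scene3
red 161 rect ((473.7061767578125, 270.6052551269531), (22.32308578491211, 113.80706787109375), 73.61988830566406) z [0.0076 0.0191 0.0246 0.029 ]
 pca [ 0.96168897 -0.2741429 ] -15.910943071641311
```

```bash
python3 - <<'E'
from t import *
for n in ['side3','scene3']:
    c=dict(np.load(n+'.npz')); T=np.linalg.inv(c['extrinsics']); K=c['K']; im=c['img'][:,:,::-1].copy()
    pts=[]
    for q in [(.4699,.2702,.2036),(.4699,.2702,.2226),(.4699,.2702,.2426)]:
        p=T@[*q,1]; p=(K@p[:3]/p[2]); pts.append(p)
    u,v=pts[0][:2].astype(int); print(u,v)
    w=cloud(c); d=np.hypot(w[...,0]-.4699,w[...,1]-.2702); s=w[(d<.03)&(w[...,2]>.1)]; print(n,len(s), np.percentile(s[:,2],[0,2,5,50]) if len(s) else '')
    v0=max(v-75,0);u0=max(u-80,0); crop=cv2.resize(im[v0:v0+120,u0:u0+160],None,fx=5,fy=5,interpolation=2)
    for p in pts: cv2.circle(crop,(int((p[0]-u0+.5)*5),int((p[1]-v0+.5)*5)),4,(0,255,0),-1)
    cv2.imwrite('pics/'+n+'t.png',crop)
E
```

```text
179 153
side3 200 [0.24330334 0.24755568 0.25057057 0.31672489]
354 232
scene3 624 [0.24356705 0.25913994 0.27921733 0.6580837 ]
```

View pics/side3t.png

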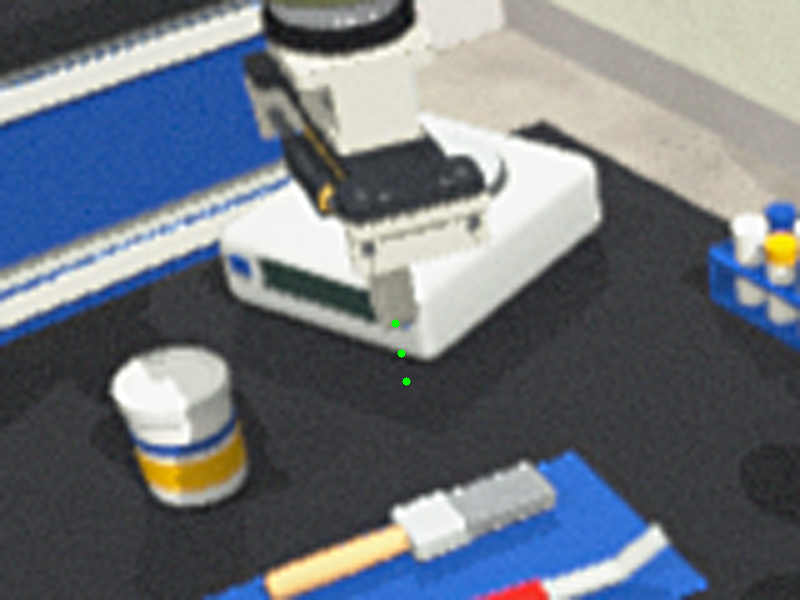

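View pics/scene3t.png

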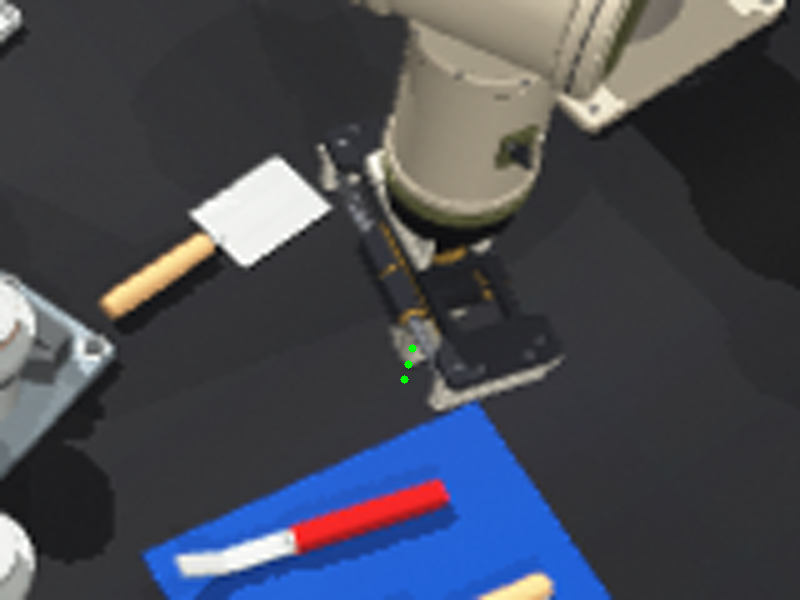

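Emit:
{"name": "carry_out", "arguments": {
  "rows": [
    {"jaw": -0.2,"dp": [0,0,5],"angular": [0,0,0]},
    {"jaw": -0.2,"dp": [0,0,10],"angular": [0,0,0]},
    {"jaw": -0.2,"dp": [0,0,13],"angular": [0,0,0]},
    {"jaw": -0.2,"dp": [0,0.1,16],"angular": [0,0,0]},
    {"jaw": -0.2,"dp": [0,0.1,18],"angular": [0,0,0]},
    {"jaw": -0.2,"dp": [0,0.1,20],"angular": [0,0,0]},
    {"jaw": -0.2,"dp": [0,0.1,21],"angular": [0,0,0]},
    {"jaw": -0.2,"dp": [0,0.1,22],"angular": [0,0,0]},
    {"jaw": -0.2,"dp": [0,0.1,22.8],"angular": [0,0,0]},
    {"jaw": -0.2,"dp": [0,0.1,22.8],"angular": [0,0,0]},
    {"jaw": -0.2,"dp": [0,0.1,22.8],"angular": [0,0,0]},
    {"jaw": -0.2,"dp": [0,0.1,22.8],"angular": [0,0,0]}
  ]
}}

```text
time: 7.35
ee_pos: [0.4726, 0.2707, -0.0213]
ee_rot: [0.0, 0.799, 0.601, 0.001]
wrist_force: [-0.2, 0.9, 0.1]
gripper_width: 0.0553
```

```bash
python3 - <<'E'
from t import *
o=st()
c=capture('wrist'); save(c,'wrist4'); w=cloud(c)
# finger tip z: columns of fingers
R0=rq(o['ee_rot']); loc=R0.inv().apply((w-o['ee_pos']).reshape(-1,3)).reshape(w.shape)
m=(abs(loc[...,0])<.07)&(loc[...,2]<.0)&(loc[...,2]>-.1)&(abs(loc[...,1])<.02)
s=loc[m]; print(len(s)); h=np.histogram(s[:,2],bins=np.arange(-.07,.001,.003)); print(h[0],h[1])
E
```

```text
t 7.35 p [ 0.4726  0.2707 -0.0213] ax x [0.277 0.961 0.001] z [ 0.001  0.001 -1.   ] F [-0.2   0.95  0.13] M [ 0.01  0.03 -0.03] w 0.0553 q [ 0.426  0.176  1.826 -0.     1.138 -0.864]
22111
[  364   342   324   292   276   268   235   230   225  2532   479    19
     0     0    67 10048  2033    11     0     0     0     0     0] [-0.07  -0.067 -0.064 -0.061 -0.058 -0.055 -0.052 -0.049 -0.046 -0.043
 -0.04  -0.037 -0.034 -0.031 -0.028 -0.025 -0.022 -0.019 -0.016 -0.013
 -0.01  -0.007 -0.004 -0.001]
```

View pics/wrist4.png

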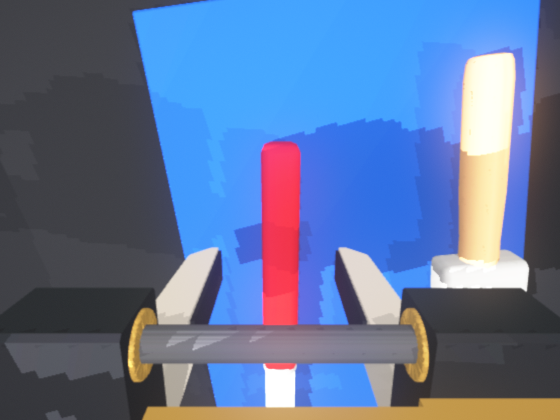

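Emit:
{"name": "carry_out", "arguments": {
  "rows": [
    {"jaw": -0.2,"dp": [0,0,0.3],"angular": [0,0,0]},
    {"jaw": -0.2,"dp": [0,0,0.6],"angular": [0,0,0]},
    {"jaw": -0.2,"dp": [0,0,0.6],"angular": [0,0,0]},
    {"jaw": -0.2,"dp": [0,0,0.6],"angular": [0,0,0]},
    {"jaw": -0.2,"dp": [0,0,0.6],"angular": [0,0,0]}
  ]
}}

```text
time: 7.9
ee_pos: [0.4719, 0.2704, -0.0283]
ee_rot: [-0.0, 0.799, 0.601, -0.0]
wrist_force: [-0.4, -0.6, -0.3]
gripper_width: 0.0558
```

```bash
python3 - <<'E'
from t import *
o=st()
for n in ['scene','side']:
    c=capture(n); save(c,n+'5')
    T=np.linalg.inv(c['extrinsics']); K=c['K']; im=c['img'][:,:,::-1].copy()
    p=T@[*o['ee_pos'],1]; p=(K@p[:3]/p[2]); u,v=p[:2].astype(int)
    v0=max(v-60,0);u0=max(u-50,0); cv2.imwrite('pics/'+n+'5t.png',cv2.resize(im[v0:v0+80,u0:u0+106],None,fx=7,fy=7,interpolation=2))
E
```

```text
t 7.9 p [ 0.4719  0.2704 -0.0283] ax x [0.277 0.961 0.   ] z [-0.  0. -1.] F [-0.39 -0.59 -0.26] M [-0.    0.07 -0.06] w 0.0558 q [ 0.426  0.186  1.829  0.     1.126 -0.864]
```

View pics/side5t.png

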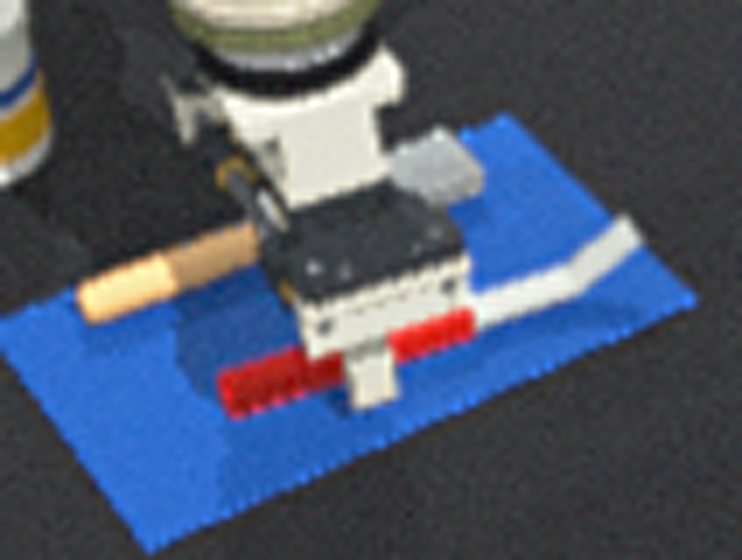

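Emit:
{"name": "carry_out", "arguments": {
  "rows": [
    {"jaw": -0.2,"dp": [0,0,0.3],"angular": [0,0,0]},
    {"jaw": -0.2,"dp": [0,0,0.5],"angular": [0,0,0]},
    {"jaw": -0.2,"dp": [0,0,0.5],"angular": [0,0,0]},
    {"jaw": -0.2,"dp": [0,0,0.5],"angular": [0,0,0]}
  ]
}}

```text
time: 8.4
ee_pos: [0.4717, 0.2702, -0.0335]
ee_rot: [-0.0, 0.799, 0.601, -0.0]
wrist_force: [-1.4, -1.4, 0.9]
gripper_width: 0.0556
```

Emit:
{"name": "carry_out", "arguments": {
  "rows": [
    {"jaw": 1,"dp": [0,0,0],"angular": [0,0,0]},
    {"jaw": 1,"dp": [0,0,0],"angular": [0,0,0]},
    {"jaw": 1,"dp": [0,0,0],"angular": [0,0,0]},
    {"jaw": 1,"dp": [0,0,0],"angular": [0,0,0]},
    {"jaw": 1,"dp": [0,0,0],"angular": [0,0,0]},
    {"jaw": 1,"dp": [0,0,0],"angular": [0,0,0]},
    {"jaw": 1,"dp": [0,0,0],"angular": [0,0,0]},
    {"jaw": 1,"dp": [0,0,0],"angular": [0,0,0]}
  ]
}}

```text
time: 9.2
ee_pos: [0.4719, 0.2704, -0.0332]
ee_rot: [-0.0, 0.799, 0.601, 0.0]
wrist_force: [-1.0, 0.0, 0.7]
gripper_width: 0.0179
```

Emit:
{"name": "carry_out", "arguments": {
  "rows": [
    {"jaw": 1,"dp": [0,0,-2],"angular": [0,0,0]},
    {"jaw": 1,"dp": [0,0,-5],"angular": [0,0,0]},
    {"jaw": 1,"dp": [0,0,-8],"angular": [0,0,0]},
    {"jaw": 1,"dp": [0,0,-11],"angular": [0,0,0]},
    {"jaw": 1,"dp": [0,0,-14],"angular": [0,0,0]},
    {"jaw": 1,"dp": [0,0,-17],"angular": [0,0,0]},
    {"jaw": 1,"dp": [0,0,-20],"angular": [0,0,0]},
    {"jaw": 1,"dp": [0,0,-20],"angular": [0,0,0]},
    {"jaw": 1,"dp": [0,0,-20],"angular": [0,0,0]},
    {"jaw": 1,"dp": [0,0,-20],"angular": [0,0,0]},
    {"jaw": 1,"dp": [0,0,-20],"angular": [0,0,0]}
  ]
}}

```text
time: 10.3
ee_pos: [0.4706, 0.2698, 0.1644]
ee_rot: [-0.0, 0.799, 0.601, -0.002]
wrist_force: [-0.0, 0.9, -2.6]
gripper_width: 0.0174
```

```bash
cat > lev.py <<'E'
from t import *; from m import *
def lever(tag):
    o=st(); R0=rq(o['ee_rot'])
    for n in ['wrist','side','scene']:
        c=capture(n); save(c,n+tag); np.savez(n+tag+'.npz',**{k:c[k] for k in['img','range_z','K','extrinsics']})
        w=cloud(c); loc=R0.inv().apply((w-o['ee_pos']).reshape(-1,3)).reshape(w.shape)
        m=red(c)&(np.linalg.norm(loc,axis=-1)<.15)
        s=loc[m]
        if len(s)>10: print(n,'red',len(s),np.percentile(s,[2,50,98],axis=0).round(4).tolist())
        h=hsv(c); m=(h[...,1]<90)&(abs(loc[...,0])<.014)&(loc[...,1]>.06)&(loc[...,1]<.17)&(abs(loc[...,2]+.04)<.05)
        s=loc[m]
        for y in np.arange(.06,.17,.01):
            q=s[(s[:,1]>=y)&(s[:,1]<y+.01)]
            if len(q)>3: print('   y',round(y+.005,3),len(q),'x',np.percentile(q[:,0],[5,50,95]).round(4),'z',np.percentile(q[:,2],[5,50,95]).round(4))
        if len(s): print('  ymax',np.sort(s[:,1])[-5:].round(4))
E
python3 -c "
from lev import *
lever('6')"
```

```text
t 10.3 p [0.4706 0.2698 0.1644] ax x [ 0.277  0.961 -0.002] z [-0.003 -0.001 -1.   ] F [-0.04  0.88 -2.58] M [0.03 0.09 0.01] w 0.0174 q [ 0.426 -0.013  1.667  0.     1.491 -0.864]
wrist red 7307 [[-0.009, -0.0564, -0.0547], [-0.0008, -0.0165, -0.0532], [0.0074, 0.0548, -0.0506]]
   y 0.065 249 x [-0.0077  0.0001  0.0075] z [-0.0534 -0.048  -0.046 ]
   y 0.075 298 x [-0.0072 -0.0004  0.007 ] z [-0.0475 -0.0466 -0.0456]
  ymax [0.0767 0.0768 0.0768 0.077  0.0774]
side red 245 [[-0.0117, -0.0561, -0.0573], [-0.0073, -0.0127, -0.0532], [0.0054, 0.0578, -0.0406]]
   y 0.065 15 x [-0.0091 -0.0073  0.0021] z [-0.0549 -0.0487 -0.0441]
   y 0.075 16 x [-0.0083 -0.0021  0.0069] z [-0.0498 -0.049  -0.0456]
   y 0.085 15 x [-0.0089 -0.0043  0.0041] z [-0.0516 -0.0488 -0.0467]
   y 0.095 16 x [-0.009  -0.0026  0.0083] z [-0.0507 -0.0479 -0.0463]
   y 0.105 13 x [-0.0091 -0.0028  0.0068] z [-0.0504 -0.0494 -0.0458]
   y 0.115 18 x [-0.0079 -0.0021  0.0076] z [-0.0534 -0.0501 -0.0468]
   y 0.125 18 x [-0.0078 -0.0038  0.0051] z [-0.0581 -0.0559 -0.0508]
   y 0.135 18 x [-0.009  -0.0031  0.0071] z 
[... 208 characters left out ...]
 [0.0373, 0.0567, -0.0413]]
   y 0.065 20 x [-0.0059  0.0006  0.0089] z [-0.0522 -0.0482 -0.0417]
   y 0.075 14 x [-0.006   0.002   0.0092] z [-0.0513 -0.0497 -0.0459]
   y 0.085 17 x [-0.0066 -0.0003  0.0083] z [-0.0508 -0.0472 -0.0435]
   y 0.095 15 x [-0.0059  0.002   0.0083] z [-0.0529 -0.047  -0.0437]
   y 0.105 15 x [-0.0057  0.0019  0.0075] z [-0.0506 -0.0459 -0.0434]
   y 0.115 14 x [-0.0061  0.0028  0.0084] z [-0.0537 -0.0501 -0.0451]
   y 0.125 14 x [-0.0063  0.002   0.0084] z [-0.059  -0.0558 -0.0521]
   y 0.135 16 x [-0.0068  0.0022  0.0094] z [-0.0645 -0.0598 -0.0564]
   y 0.145 9 x [-0.0064  0.0021  0.0064] z [-0.0681 -0.0642 -0.0601]
  ymax [0.1438 0.1443 0.1443 0.1447 0.1448]
```

```bash
cat >> t.py <<'E'
TIP=np.array([0,.1436,-.0623])
JAR=np.array([.6415,.027,0])
def tiptarget(r,h,yaw=0,pitch=28):
    """tip mid-face at radius r from jar axis on side opposite to lever direction, height h"""
    Rt=down(90+yaw,pitch); d=np.array([np.cos(np.radians(yaw)),np.sin(np.radians(yaw)),0])
    tip=JAR-r*d; tip[2]=h
    return tip-Rt.apply(TIP),Rt
def tipnow(o=None):
    o=o or get_obs(); t=o['ee_pos']+rq(o['ee_rot']).apply(TIP); return t
E
python3 -c "
from t import *
o=get_obs()
p,Rt=tiptarget(.07,.16); print(p); go(p,Rt,o)
p,Rt=tiptarget(.07,.13); print(p); go(p,Rt,o)"
```

```text
[0.41546065 0.027      0.17240848]
t 10.45 dp [-24.9, 1.38, -0.66] ang [27.72, -3.87, -15.79]
[0.41546065 0.027      0.14240848]
t 10.45 dp [-24.9, 1.38, 2.34] ang [27.72, -3.87, -15.79]
```

Emit:
{"name": "carry_out", "arguments": {
  "rows": [
    {"jaw": 1,"dp": [-4,0.2,-1],"angular": [4,-0.6,-2.4]},
    {"jaw": 1,"dp": [-8,0.4,-1],"angular": [8,-1.2,-4.8]},
    {"jaw": 1,"dp": [-12,0.7,-1],"angular": [13,-1.8,-7.4]},
    {"jaw": 1,"dp": [-16,0.9,-1],"angular": [18,-2.5,-10.2]},
    {"jaw": 1,"dp": [-20,1.1,-0.8],"angular": [22.5,-3.2,-13]},
    {"jaw": 1,"dp": [-23,1.3,-0.7],"angular": [25.5,-3.6,-14.6]},
    {"jaw": 1,"dp": [-24.9,1.4,-0.6],"angular": [27.7,-3.9,-15.8]},
    {"jaw": 1,"dp": [-24.9,1.4,-0.6],"angular": [27.7,-3.9,-15.8]},
    {"jaw": 1,"dp": [-24.9,1.4,-0.6],"angular": [27.7,-3.9,-15.8]},
    {"jaw": 1,"dp": [-24.9,1.4,-0.6],"angular": [27.7,-3.9,-15.8]},
    {"jaw": 1,"dp": [-24.9,1.4,-0.6],"angular": [27.7,-3.9,-15.8]},
    {"jaw": 1,"dp": [-24.9,1.4,-0.6],"angular": [27.7,-3.9,-15.8]}
  ]
}}

```text
time: 11.65
ee_pos: [0.4164, 0.0279, 0.1731]
ee_rot: [-0.17, 0.686, 0.687, -0.17]
wrist_force: [0.1, 0.4, -1.7]
gripper_width: 0.018
```

```bash
python3 - <<'E'
from lev import *
lever('7'); print(tipnow())
i=cv2.imread('pics/side7.png')[120:260,200:360]; cv2.imwrite('pics/side7c.png',cv2.resize(i,None,fx=4.2,fy=4.2,interpolation=2))
i=cv2.imread('pics/scene7.png')[150:290,220:380]; cv2.imwrite('pics/scene7c.png',cv2.resize(i,None,fx=4.2,fy=4.2,interpolation=2))
E
```

```text
t 11.65 p [0.4164 0.0279 0.1731] ax x [-0.001  1.     0.   ] z [-0.467 -0.    -0.884] F [ 0.11  0.45 -1.71] M [ 0.01 -0.26 -0.01] w 0.018 q [-0.038  0.19   1.524 -0.019  1.912 -1.612]
wrist red 3674 [[-0.0084, -0.0592, -0.054], [0.0019, 0.0062, -0.0526], [0.0081, 0.056, -0.0481]]
   y 0.065 246 x [-0.0072  0.      0.0079] z [-0.0532 -0.0493 -0.046 ]
   y 0.075 315 x [-0.0068  0.0006  0.0074] z [-0.0472 -0.0463 -0.0454]
  ymax [0.0768 0.077  0.0771 0.0773 0.0779]
side red 200 [[-0.0111, -0.0592, -0.056], [-0.008, -0.0258, -0.0515], [0.0036, 0.0547, -0.0405]]
   y 0.065 7 x [-0.0092 -0.0077 -0.0023] z [-0.0553 -0.0479 -0.0445]
   y 0.075 12 x [-0.0093 -0.0066  0.0027] z [-0.0496 -0.0484 -0.0451]
   y 0.085 11 x [-0.0092 -0.007   0.0046] z [-0.0503 -0.0481 -0.0458]
   y 0.095 10 x [-0.0079 -0.0046  0.003 ] z [-0.0499 -0.0486 -0.045 ]
   y 0.105 11 x [-0.0076 -0.0038  0.0077] z [-0.0492 -0.0486 -0.0445]
   y 0.115 21 x [-0.0076 -0.0008  0.0055] z [-0.0544 -0.0506 -0.046 ]
   y 0.125 17 x [-0.0066 -0.0019  0.0069] z [-0.0605 -0.0555 -0.0509]
   y 0.135 20 x [-0.0079 -0.0009  0.0078] z [-0
[... 239 characters left out ...]
065 13 x [-0.0071  0.0013  0.0074] z [-0.0493 -0.0465 -0.0417]
   y 0.075 15 x [-0.0071  0.0004  0.009 ] z [-0.0498 -0.0468 -0.0411]
   y 0.085 14 x [-0.0078  0.0013  0.0087] z [-0.0494 -0.0468 -0.0419]
   y 0.095 14 x [-0.007   0.0018  0.0086] z [-0.0501 -0.0468 -0.0413]
   y 0.105 14 x [-0.0051  0.0009  0.0082] z [-0.0517 -0.0453 -0.043 ]
   y 0.115 15 x [-0.0064  0.0025  0.0087] z [-0.054  -0.0483 -0.0424]
   y 0.125 14 x [-0.0058  0.0016  0.01  ] z [-0.0584 -0.0543 -0.0494]
   y 0.135 15 x [-0.0073  0.0028  0.0077] z [-0.0655 -0.0599 -0.0563]
   y 0.145 5 x [-0.0057 -0.0002  0.0047] z [-0.062  -0.061  -0.0562]
  ymax [0.1405 0.1409 0.1426 0.1428 0.1432]
[0.57238011 0.02773038 0.16093344]
```

View pics/side7c.png

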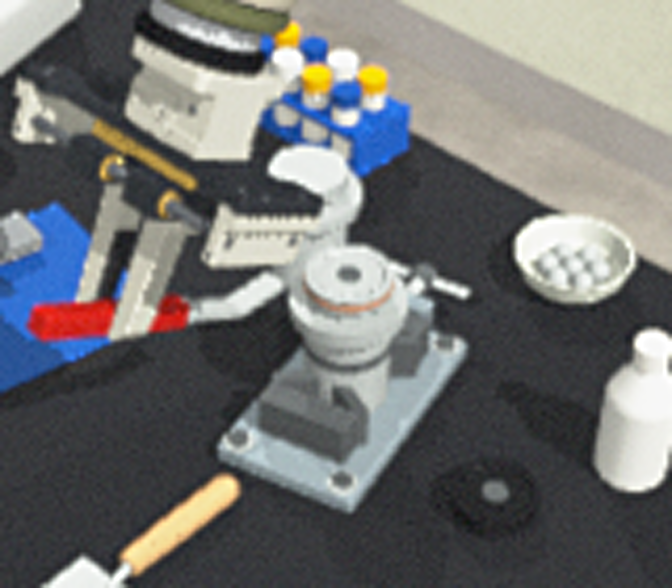

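View pics/wrist7.png

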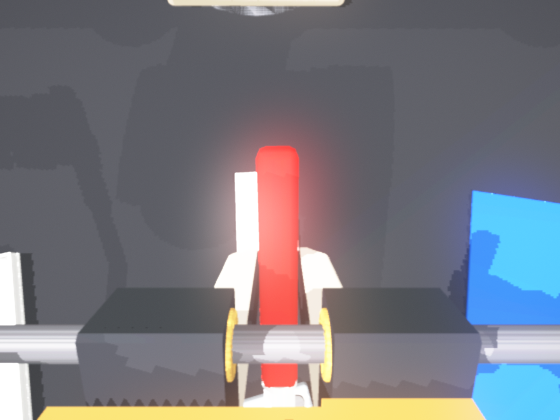

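```bash
python3 -c "
from t import *
o=get_obs()
for r,h in [(.06,.122),(.037,.122),(.037,.113)]:
    p,Rt=tiptarget(r,h);  go(p,Rt,o)"
```

```text
t 11.8 dp [-0.06, 2.61, 2.98] ang [0.15, 0.01, 0.06]
t 11.8 dp [-0.06, 4.64, 1.9] ang [0.15, 0.01, 0.06]
t 11.8 dp [-0.06, 5.06, 2.7] ang [0.15, 0.01, 0.06]
```

Emit:
{"name": "carry_out", "arguments": {
  "rows": [
    {"jaw": 1,"dp": [0,1.5,1.5],"angular": [0,0,0]},
    {"jaw": 1,"dp": [0,2.6,3],"angular": [0,0,0]},
    {"jaw": 1,"dp": [0,2.6,3],"angular": [0,0,0]},
    {"jaw": 1,"dp": [0,3.3,2.6],"angular": [0,0,0]},
    {"jaw": 1,"dp": [0,4,2.2],"angular": [0,0,0]},
    {"jaw": 1,"dp": [0,4.6,1.9],"angular": [0,0,0]},
    {"jaw": 1,"dp": [0,4.6,1.9],"angular": [0,0,0]},
    {"jaw": 1,"dp": [0,4.6,1.9],"angular": [0,0,0]},
    {"jaw": 1,"dp": [0,4.6,1.9],"angular": [0,0,0]},
    {"jaw": 1,"dp": [0,4.6,1.9],"angular": [0,0,0]}
  ]
}}

```text
time: 12.8
ee_pos: [0.4479, 0.0273, 0.1345]
ee_rot: [-0.171, 0.686, 0.686, -0.17]
wrist_force: [-0.1, 0.6, -1.0]
gripper_width: 0.0177
```

```bash
cat > look.py <<'E'
from t import *
import sys
tag=sys.argv[1]
o=st(); t=tipnow(o); print('tip r',np.hypot(*(t-JAR)[:2]).round(4),'dy',(t-JAR)[1].round(4),'h',t[2].round(4))
for n,(a,b,s) in {'side':(250,165,50),'scene':(235,190,65)}.items():
    c=capture(n); np.savez(n+tag+'.npz',**{k:c[k] for k in['img','range_z','K','extrinsics']})
    i=c['img'][b:b+s,a:a+s+10,::-1]; cv2.imwrite(f'pics/{n}{tag}.png',cv2.resize(i,None,fx=580/s,fy=580/s,interpolation=2))
a=cv2.imread(f'pics/side{tag}.png'); b=cv2.imread(f'pics/scene{tag}.png'); f=390/a.shape[1]; g=390/b.shape[1]
a=cv2.resize(a,(390,380));b=cv2.resize(b,(390,380)); cv2.imwrite(f'pics/both{tag}.png',np.hstack([a,b]))
E
python3 look.py 8
```

```text
t 12.8 p [0.4479 0.0273 0.1345] ax x [-0.  1.  0.] z [-0.468  0.    -0.884] F [-0.11  0.58 -1.  ] M [-0.03 -0.32 -0.02] w 0.0177 q [-0.037  0.303  1.465 -0.018  1.86  -1.609]
tip r 0.0376 dy 0.0003 h 0.1224
```

View pics/both8.png

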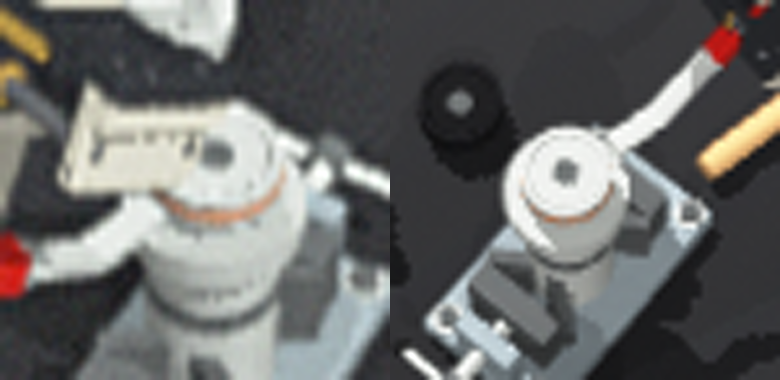

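Emit:
{"name": "carry_out", "arguments": {
  "rows": [
    {"jaw": 1,"dp": [0,0.14,0.27],"angular": [0,0,0]},
    {"jaw": 1,"dp": [0,0.28,0.53],"angular": [0,0,0]},
    {"jaw": 1,"dp": [0,0.42,0.79],"angular": [0,0,0]},
    {"jaw": 1,"dp": [0,0.42,0.79],"angular": [0,0,0]},
    {"jaw": 1,"dp": [0,0.42,0.79],"angular": [0,0,0]},
    {"jaw": 1,"dp": [0,0.42,0.79],"angular": [0,0,0]}
  ]
}}

```text
time: 13.5
ee_pos: [0.4481, 0.0272, 0.1256]
ee_rot: [-0.17, 0.686, 0.686, -0.17]
wrist_force: [-1.3, 0.5, -1.4]
gripper_width: 0.0177
```

```bash
python3 look.py 9
```

```text
t 13.5 p [0.4481 0.0272 0.1256] ax x [-0.  1.  0.] z [-0.468  0.    -0.884] F [-1.3   0.45 -1.39] M [ 0.01 -0.3  -0.06] w 0.0177 q [-0.037  0.311  1.472 -0.018  1.845 -1.609]
tip r 0.0373 dy 0.0003 h 0.1135
```

Now step down 1 mm at a time to find the flange.

Emit:
{"name": "carry_out", "arguments": {
  "rows": [
    {"jaw": 1,"dp": [0,0.05,0.09],"angular": [0,0,0]},
    {"jaw": 1,"dp": [0,0.05,0.09],"angular": [0,0,0]},
    {"jaw": 1,"dp": [0,0.05,0.09],"angular": [0,0,0]}
  ]
}}

```text
time: 13.9
ee_pos: [0.4481, 0.0273, 0.1244]
ee_rot: [-0.17, 0.686, 0.686, -0.17]
wrist_force: [0.4, 0.4, -1.8]
gripper_width: 0.0178
```

Emit:
{"name": "carry_out", "arguments": {
  "rows": [
    {"jaw": 1,"dp": [0,0.05,0.09],"angular": [0,0,0]},
    {"jaw": 1,"dp": [0,0.05,0.09],"angular": [0,0,0]},
    {"jaw": 1,"dp": [0,0.05,0.09],"angular": [0,0,0]}
  ]
}}

```text
time: 14.2
ee_pos: [0.4481, 0.0273, 0.1234]
ee_rot: [-0.171, 0.686, 0.686, -0.17]
wrist_force: [-0.3, 0.3, -1.9]
gripper_width: 0.0174
```

Emit:
{"name": "carry_out", "arguments": {
  "rows": [
    {"jaw": 1,"dp": [0,0.05,0.09],"angular": [0,0,0]},
    {"jaw": 1,"dp": [0,0.05,0.09],"angular": [0,0,0]},
    {"jaw": 1,"dp": [0,0.05,0.09],"angular": [0,0,0]}
  ]
}}

```text
time: 14.5
ee_pos: [0.4482, 0.0273, 0.1224]
ee_rot: [-0.17, 0.686, 0.686, -0.17]
wrist_force: [-0.5, -0.0, -1.4]
gripper_width: 0.0175
```

```bash
python3 look.py 10
```

```text
t 14.5 p [0.4482 0.0273 0.1224] ax x [-0.  1.  0.] z [-0.468  0.    -0.884] F [-0.52 -0.05 -1.42] M [-0.04 -0.36 -0.01] w 0.0175 q [-0.037  0.314  1.475 -0.018  1.839 -1.609]
tip r 0.0372 dy 0.0003 h 0.1104
```

Emit:
{"name": "carry_out", "arguments": {
  "rows": [
    {"jaw": 1,"dp": [0,0.05,0.09],"angular": [0,0,0]},
    {"jaw": 1,"dp": [0,0.05,0.09],"angular": [0,0,0]},
    {"jaw": 1,"dp": [0,0.05,0.09],"angular": [0,0,0]}
  ]
}}

```text
time: 14.9
ee_pos: [0.4481, 0.0273, 0.1215]
ee_rot: [-0.17, 0.686, 0.686, -0.17]
wrist_force: [-1.4, -0.3, 0.6]
gripper_width: 0.0181
```

```bash
python3 look.py 11
```

```text
t 14.9 p [0.4481 0.0273 0.1215] ax x [-0.  1.  0.] z [-0.468  0.    -0.884] F [-1.39 -0.26  0.57] M [-0.01 -0.14 -0.06] w 0.0181 q [-0.037  0.314  1.476 -0.018  1.838 -1.609]
tip r 0.0373 dy 0.0003 h 0.1094
```

View pics/both11.png

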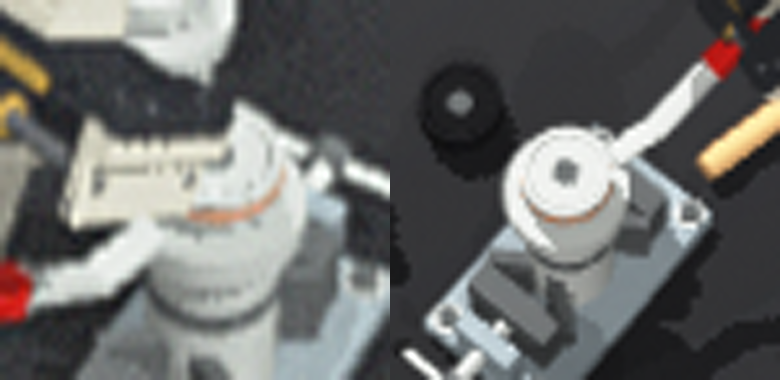

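Emit:
{"name": "carry_out", "arguments": {
  "rows": [
    {"jaw": 1,"dp": [0,-0.06,-0.11],"angular": [0,0,0]},
    {"jaw": 1,"dp": [0,0.12,-0.2],"angular": [0,0,0]},
    {"jaw": 1,"dp": [0,0.3,-0.3],"angular": [0,0,0]},
    {"jaw": 1,"dp": [0,0.48,-0.39],"angular": [0,0,0]},
    {"jaw": 1,"dp": [0,0.65,-0.48],"angular": [0,0,0]},
    {"jaw": 1,"dp": [0,0.74,-0.53],"angular": [0,0,0]},
    {"jaw": 1,"dp": [0,0.74,-0.53],"angular": [0,0,0]},
    {"jaw": 1,"dp": [0,0.74,-0.53],"angular": [0,0,0]}
  ]
}}

```text
time: 15.8
ee_pos: [0.4573, 0.0273, 0.1225]
ee_rot: [-0.17, 0.686, 0.686, -0.17]
wrist_force: [0.6, -0.5, -1.3]
gripper_width: 0.0177
```

```bash
python3 look.py 12
```

```text
t 15.8 p [0.4573 0.0273 0.1225] ax x [-0.  1.  0.] z [-0.467  0.    -0.884] F [ 0.55 -0.49 -1.28] M [ 0.02 -0.35 -0.01] w 0.0177 q [-0.037  0.337  1.446 -0.018  1.845 -1.609]
tip r 0.0282 dy 0.0003 h 0.1105
```

View pics/both12.png

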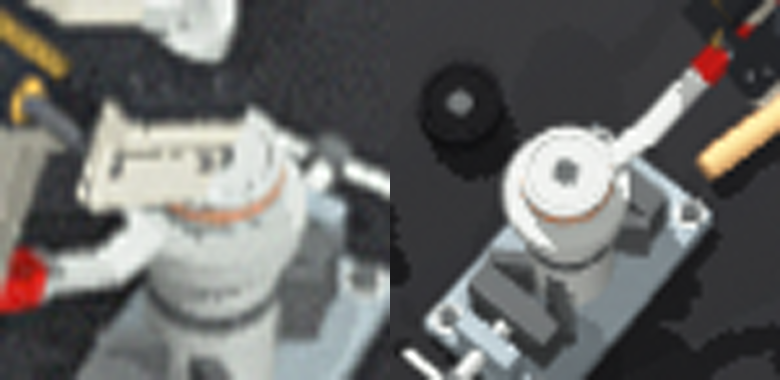

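Emit:
{"name": "carry_out", "arguments": {
  "rows": [
    {"jaw": 1,"dp": [0,0.18,-0.09],"angular": [0,0,0]},
    {"jaw": 1,"dp": [0,0.35,-0.18],"angular": [0,0,0]},
    {"jaw": 1,"dp": [0,0.53,-0.28],"angular": [0,0,0]},
    {"jaw": 1,"dp": [0,0.62,-0.33],"angular": [0,0,0]},
    {"jaw": 1,"dp": [0,0.62,-0.33],"angular": [0,0,0]}
  ]
}}

```text
time: 16.4
ee_pos: [0.4645, 0.0273, 0.1226]
ee_rot: [-0.17, 0.686, 0.686, -0.17]
wrist_force: [-0.1, -0.7, -0.9]
gripper_width: 0.0181
```

Emit:
{"name": "carry_out", "arguments": {
  "rows": [
    {"jaw": 1,"dp": [0,0.09,-0.05],"angular": [0,0,0]},
    {"jaw": 1,"dp": [0,0.09,-0.05],"angular": [0,0,0]},
    {"jaw": 1,"dp": [0,0.09,-0.05],"angular": [0,0,0]}
  ]
}}

```text
time: 16.7
ee_pos: [0.4653, 0.0273, 0.1226]
ee_rot: [-0.17, 0.686, 0.686, -0.17]
wrist_force: [0.3, -0.6, -1.7]
gripper_width: 0.0175
```

Emit:
{"name": "carry_out", "arguments": {
  "rows": [
    {"jaw": 1,"dp": [0,0.09,-0.05],"angular": [0,0,0]},
    {"jaw": 1,"dp": [0,0.09,-0.05],"angular": [0,0,0]},
    {"jaw": 1,"dp": [0,0.09,-0.05],"angular": [0,0,0]}
  ]
}}

```text
time: 17.0
ee_pos: [0.4656, 0.0273, 0.1227]
ee_rot: [-0.171, 0.686, 0.686, -0.171]
wrist_force: [-4.9, 0.0, 0.7]
gripper_width: 0.0177
```

```bash
python3 look.py 13
```

```text
t 17.0 p [0.4656 0.0273 0.1227] ax x [-0.  1.  0.] z [-0.469  0.    -0.883] F [-4.9   0.05  0.73] M [ 0.01  0.73 -0.01] w 0.0177 q [-0.036  0.36   1.418 -0.018  1.852 -1.608]
tip r 0.0198 dy 0.0003 h 0.1104
```

```bash
cat > rot.py <<'E'
from t import *
o=get_obs(); R0=rq(o['ee_rot']); P=np.array([.5987,.0273,.1073]); p0=o['ee_pos']+np.array([-.0007,0,-.0007])
for th in [0,4,8,12,16,20,24,28,30,32,34]:
    Q=R.from_rotvec([0,-np.radians(th),0]); p=P+Q.apply(p0-P)
    print(th,(R0.inv().apply(p-o['ee_pos'])*100).round(2).tolist(), p.round(3), ((R0.inv()*Q*R0).as_rotvec()*57.3).round(2))
E
python3 rot.py
```

```text
0 [-0.0, -0.03, 0.09] [0.465 0.027 0.122] [0. 0. 0.]
4 [-0.0, 0.35, 0.95] [0.464 0.027 0.113] [-4. -0. -0.]
8 [-0.0, 0.78, 1.79] [0.464 0.027 0.103] [-8. -0. -0.]
12 [-0.0, 1.28, 2.59] [0.465 0.027 0.094] [-1.2e+01 -1.0e-02 -0.0e+00]
16 [-0.0, 1.83, 3.35] [0.466 0.027 0.085] [-1.6e+01 -1.0e-02 -0.0e+00]
20 [-0.0, 2.43, 4.07] [0.468 0.027 0.075] [-2.e+01 -1.e-02 -0.e+00]
24 [-0.0, 3.08, 4.75] [0.47  0.027 0.066] [-2.4e+01 -1.0e-02 -0.0e+00]
28 [-0.0, 3.77, 5.38] [0.474 0.027 0.057] [-2.8e+01 -1.0e-02 -1.0e-02]
30 [-0.0, 4.13, 5.68] [0.475 0.027 0.053] [-3.e+01 -1.e-02 -1.e-02]
32 [-0.0, 4.51, 5.97] [0.477 0.027 0.049] [-3.2e+01 -2.0e-02 -1.0e-02]
34 [-0.0, 4.89, 6.24] [0.48  0.027 0.045] [-3.4e+01 -2.0e-02 -1.0e-02]
```

Emit:
{"name": "carry_out", "arguments": {
  "rows": [
    {"jaw": 1,"dp": [0,-0.03,0.09],"angular": [0,0,0]},
    {"jaw": 1,"dp": [0,0.15,0.52],"angular": [-2,0,0]},
    {"jaw": 1,"dp": [0,0.35,0.95],"angular": [-4,0,0]},
    {"jaw": 1,"dp": [0,0.56,1.38],"angular": [-6,0,0]},
    {"jaw": 1,"dp": [0,0.78,1.79],"angular": [-8,0,0]},
    {"jaw": 1,"dp": [0,1.02,2.2],"angular": [-10,0,0]},
    {"jaw": 1,"dp": [0,1.28,2.59],"angular": [-12,0,0]},
    {"jaw": 1,"dp": [0,1.28,2.59],"angular": [-12,0,0]},
    {"jaw": 1,"dp": [0,1.28,2.59],"angular": [-12,0,0]}
  ]
}}

```text
time: 18.0
ee_pos: [0.4658, 0.0273, 0.0942]
ee_rot: [-0.098, 0.7, 0.7, -0.097]
wrist_force: [-0.4, 1.3, 1.0]
gripper_width: 0.0178
```

```bash
python3 look.py 14
```

```text
t 18.0 p [0.4658 0.0273 0.0942] ax x [-0.  1.  0.] z [-0.273  0.    -0.962] F [-0.36  1.28  0.96] M [0.15 0.05 0.04] w 0.0178 q [-0.042  0.147  1.66  -0.011  1.611 -1.612]
tip r 0.0206 dy 0.0003 h 0.1149
```

View pics/both14.png

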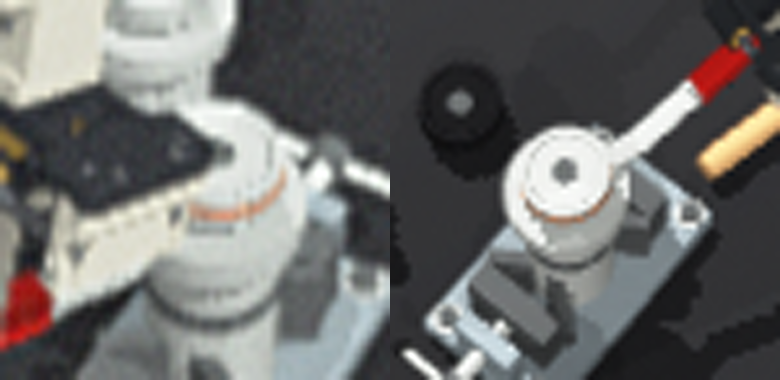

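```bash
sed -i 's/np.array(\[-.0007,0,-.0007\])/0/; s/\[0,4,8.*34\]/[2,4,6,8,10,12,14,16,18,20,22,24]/' rot.py; python3 rot.py
```

```text
2 [-0.0, 0.18, 0.43] [0.466 0.027 0.089] [-2. -0. -0.]
4 [-0.0, 0.37, 0.85] [0.467 0.027 0.085] [-4. -0. -0.]
6 [-0.0, 0.58, 1.27] [0.468 0.027 0.08 ] [-6. -0. -0.]
8 [-0.0, 0.81, 1.68] [0.469 0.027 0.076] [-8. -0. -0.]
10 [-0.0, 1.04, 2.08] [0.47  0.027 0.071] [-10.  -0.  -0.]
12 [-0.0, 1.3, 2.48] [0.471 0.027 0.067] [-1.2e+01 -1.0e-02 -0.0e+00]
14 [-0.0, 1.56, 2.86] [0.473 0.027 0.062] [-1.4e+01 -1.0e-02 -0.0e+00]
16 [-0.0, 1.84, 3.23] [0.475 0.027 0.058] [-1.6e+01 -1.0e-02 -1.0e-02]
18 [-0.0, 2.13, 3.6] [0.476 0.027 0.054] [-1.8e+01 -1.0e-02 -1.0e-02]
20 [-0.0, 2.43, 3.95] [0.478 0.027 0.049] [-2.e+01 -1.e-02 -1.e-02]
22 [-0.0, 2.75, 4.3] [0.48  0.027 0.045] [-2.2e+01 -1.0e-02 -1.0e-02]
24 [-0.0, 3.08, 4.63] [0.483 0.027 0.041] [-2.4e+01 -1.0e-02 -1.0e-02]
```

Emit:
{"name": "carry_out", "arguments": {
  "rows": [
    {"jaw": 1,"dp": [0,0.18,0.43],"angular": [-2,0,0]},
    {"jaw": 1,"dp": [0,0.37,0.85],"angular": [-4,0,0]},
    {"jaw": 1,"dp": [0,0.58,1.27],"angular": [-6,0,0]},
    {"jaw": 1,"dp": [0,0.81,1.68],"angular": [-8,0,0]},
    {"jaw": 1,"dp": [0,0.81,1.68],"angular": [-8,0,0]},
    {"jaw": 1,"dp": [0,0.81,1.68],"angular": [-8,0,0]}
  ]
}}

```text
time: 18.7
ee_pos: [0.468, 0.0272, 0.0753]
ee_rot: [-0.05, 0.705, 0.705, -0.049]
wrist_force: [-2.7, -0.4, -1.7]
gripper_width: 0.0177
```

```bash
python3 look.py 15; sed -i 's/\[2,4,6.*24\]/[2,4,6,8,10,12,14,16,18]/' rot.py; python3 rot.py
```

```text
t 18.7 p [0.468  0.0272 0.0753] ax x [-0.  1.  0.] z [-0.139  0.    -0.99 ] F [-2.67 -0.44 -1.69] M [0.08 0.46 0.02] w 0.0177 q [-0.046  0.013  1.816 -0.006  1.453 -1.616]
tip r 0.0226 dy 0.0002 h 0.1169
2 [-0.0, 0.18, 0.43] [0.469 0.027 0.071] [-2. -0. -0.]
4 [-0.0, 0.38, 0.86] [0.471 0.027 0.066] [-4. -0. -0.]
6 [-0.0, 0.59, 1.28] [0.472 0.027 0.062] [-6. -0. -0.]
8 [-0.0, 0.82, 1.69] [0.474 0.027 0.057] [-8. -0. -0.]
10 [-0.0, 1.06, 2.09] [0.476 0.027 0.053] [-10.  -0.  -0.]
12 [-0.0, 1.31, 2.48] [0.478 0.027 0.049] [-12.  -0.  -0.]
14 [-0.0, 1.58, 2.87] [0.48  0.027 0.045] [-14.  -0.  -0.]
16 [-0.0, 1.86, 3.25] [0.482 0.027 0.041] [-1.6e+01 -0.0e+00 -1.0e-02]
18 [-0.0, 2.15, 3.61] [0.485 0.027 0.036] [-1.8e+01 -1.0e-02 -1.0e-02]
```

View pics/both15.png

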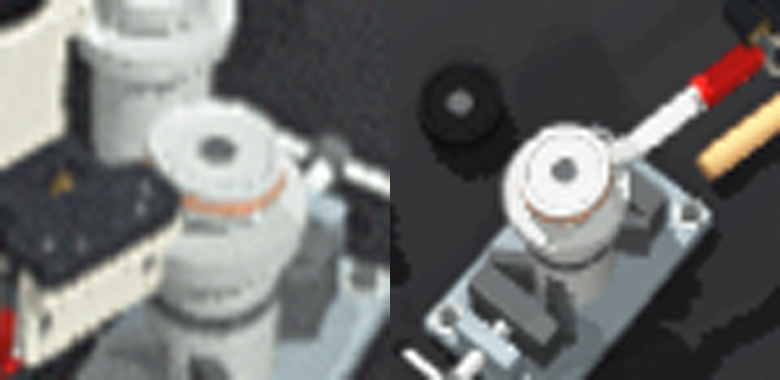

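Emit:
{"name": "carry_out", "arguments": {
  "rows": [
    {"jaw": 1,"dp": [0,0.18,0.43],"angular": [-2,0,0]},
    {"jaw": 1,"dp": [0,0.38,0.86],"angular": [-4,0,0]},
    {"jaw": 1,"dp": [0,0.59,1.28],"angular": [-6,0,0]},
    {"jaw": 1,"dp": [0,0.82,1.69],"angular": [-8,0,0]},
    {"jaw": 1,"dp": [0,0.82,1.69],"angular": [-8,0,0]},
    {"jaw": 1,"dp": [0,0.82,1.69],"angular": [-8,0,0]}
  ]
}}

```text
time: 19.4
ee_pos: [0.4737, 0.0273, 0.0574]
ee_rot: [-0.0, 0.707, 0.707, -0.0]
wrist_force: [-4.9, 0.3, -2.5]
gripper_width: 0.0177
```

```bash
cat > lid.py <<'E'
from t import *
import sys
def lid(tag):
    for n in ['side','scene']:
        c=dict(np.load(n+tag+'.npz')); w=cloud(c)
        d=np.hypot(w[...,0]-.6415,w[...,1]-.027); sel=w[(d<.028)&(d>.006)&(w[...,2]>.122)&(w[...,2]<.16)]
        if len(sel)<20: print(n,len(sel)); continue
        A=np.c_[sel[:,0]-.6415,sel[:,1]-.027,np.ones(len(sel))]
        for _ in range(3):
            k=np.linalg.lstsq(A,sel[:,2],rcond=None)[0]; r=abs(sel[:,2]-A@k); g=r<.003; A,sel=A[g],sel[g]
        print(n,len(sel),'slope',k[:2].round(3),'top z',k[2].round(4))
for t in sys.argv[1:]: print(t); lid(t)
E
python3 look.py 16;python3 lid.py 0 14 15 16;  python3 rot.py
```

```text
t 19.4 p [0.4737 0.0273 0.0574] ax x [-0.  1.  0.] z [-0.001  0.    -1.   ] F [-4.91  0.28 -2.46] M [ 0.05  0.92 -0.04] w 0.0177 q [-0.051 -0.117  1.967  0.     1.292 -1.622]
tip r 0.0241 dy 0.0003 h 0.1196
0
side 167 slope [0.003 0.001] top z 0.1286
scene 104 slope [-0.036 -0.005] top z 0.1279
14
side 92 slope [-0.01  0.01] top z 0.1291
scene 102 slope [-0.019 -0.003] top z 0.1283
15
side 155 slope [-0.122  0.034] top z 0.1306
scene 98 slope [-0.143  0.007] top z 0.1299
16
side 145 slope [-0.148  0.026] top z 0.1316
scene 109 slope [-0.181 -0.004] top z 0.1302
2 [-0.0, 0.18, 0.43] [0.476 0.027 0.053] [-2. -0. -0.]
4 [-0.0, 0.38, 0.86] [0.478 0.027 0.049] [-4. -0. -0.]
6 [-0.0, 0.59, 1.28] [0.48  0.027 0.045] [-6. -0. -0.]
8 [-0.0, 0.82, 1.69] [0.482 0.027 0.04 ] [-8. -0. -0.]
10 [-0.0, 1.06, 2.09] [0.484 0.027 0.036] [-10.  -0.  -0.]
12 [-0.0, 1.31, 2.48] [0.487 0.027 0.033] [-1.2e+01 -0.0e+00 -1.0e-02]
14 [-0.0, 1.58, 2.87] [0.49  0.027 0.029] [-1.4e+01 -0.0e+00 -1.0e-02]
16 [-0.0, 1.86, 3.25] [0.493 0.027 0.025] [-1.6e+01 -0.0e+00 -1.0e-02]
18 [-0.0, 2.16, 3.61] [0.495 0.027 0.021] [-1.8e+01 -0.0e+00 -1.0e-02]
```

View pics/both16.png

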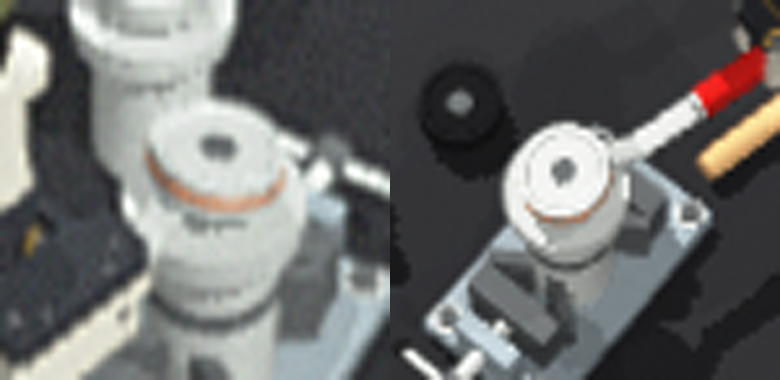

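Emit:
{"name": "carry_out", "arguments": {
  "rows": [
    {"jaw": 1,"dp": [0,0.18,0.43],"angular": [-2,0,0]},
    {"jaw": 1,"dp": [0,0.38,0.86],"angular": [-4,0,0]},
    {"jaw": 1,"dp": [0,0.38,0.86],"angular": [-4,0,0]},
    {"jaw": 1,"dp": [0,0.38,0.86],"angular": [-4,0,0]}
  ]
}}

```text
time: 19.9
ee_pos: [0.4788, 0.0272, 0.0495]
ee_rot: [0.025, 0.707, 0.707, 0.026]
wrist_force: [-0.1, 0.2, -2.8]
gripper_width: 0.0179
```

```bash
python3 look.py 17;python3 lid.py 17; python3 -c "
from t import *
o=get_obs(); R0=rq(o['ee_rot']); P=np.array([.5987,.0273,.1073])
for th,b in [(-6,0),(-12,0),(-12,.03),(-12,.06)]:
    Q=R.from_rotvec([0,-np.radians(th),0]); p=P+Q.apply(o['ee_pos']-P)+[-b,0,0]
    print(th,b,(R0.inv().apply(p-o['ee_pos'])*100).round(2).tolist())
"
```

```text
t 19.9 p [0.4788 0.0272 0.0495] ax x [-0.  1.  0.] z [ 0.072  0.    -0.997] F [-0.09  0.18 -2.84] M [0.04 0.24 0.02] w 0.0179 q [-0.054 -0.179  2.04   0.005  1.209 -1.626]
tip r 0.024 dy 0.0002 h 0.1219
17
side 126 slope [-0.171  0.029] top z 0.1324
scene 107 slope [-0.182 -0.019] top z 0.1321
-6 0 [0.0, -0.44, -1.32]
-12 0 [0.0, -0.75, -2.68]
-12 0.03 [0.0, -3.74, -2.89]
-12 0.06 [0.0, -6.73, -3.11]
```

```bash
python3 -c "
from t import *
o=get_obs(); R0=rq(o['ee_rot']); P=np.array([.5987,.0273,.1073])
for th,b in [(-6,0),(-12,0),(-18,0),(-24,0),(-27,0),(-27,.03),(-27,.06)]:
    Q=R.from_rotvec([0,-np.radians(th),0]); p=P+Q.apply(o['ee_pos']-P)+[-b,0,0.0005]
    print(th,b,(R0.inv().apply(p-o['ee_pos'])*100).round(2).tolist())
"
```

```text
-6 0 [0.0, -0.44, -1.37]
-12 0 [0.0, -0.74, -2.73]
-18 0 [0.0, -0.91, -4.11]
-24 0 [0.0, -0.92, -5.5]
-27 0 [0.0, -0.87, -6.2]
-27 0.03 [0.0, -3.87, -6.41]
-27 0.06 [0.0, -6.86, -6.63]
```

Emit:
{"name": "carry_out", "arguments": {
  "rows": [
    {"jaw": 1,"dp": [0,-0.23,-0.7],"angular": [3,0,0]},
    {"jaw": 1,"dp": [0,-0.44,-1.37],"angular": [6,0,0]},
    {"jaw": 1,"dp": [0,-0.6,-2.05],"angular": [9,0,0]},
    {"jaw": 1,"dp": [0,-0.74,-2.73],"angular": [12,0,0]},
    {"jaw": 1,"dp": [0,-0.84,-3.42],"angular": [15,0,0]},
    {"jaw": 1,"dp": [0,-0.91,-4.11],"angular": [18,0,0]},
    {"jaw": 1,"dp": [0,-0.93,-4.8],"angular": [21,0,0]},
    {"jaw": 1,"dp": [0,-0.92,-5.5],"angular": [24,0,0]},
    {"jaw": 1,"dp": [0,-0.87,-6.2],"angular": [27,0,0]},
    {"jaw": 1,"dp": [0,-0.87,-6.2],"angular": [27,0,0]},
    {"jaw": 1,"dp": [0,-0.87,-6.2],"angular": [27,0,0]}
  ]
}}

```text
time: 21.1
ee_pos: [0.4663, 0.0272, 0.11]
ee_rot: [-0.14, 0.693, 0.693, -0.139]
wrist_force: [0.8, -0.1, 0.6]
gripper_width: 0.0176
```

```bash
python3 look.py 18;python3 lid.py 18
```

```text
t 21.1 p [0.4663 0.0272 0.11  ] ax x [-0.  1.  0.] z [-0.387  0.    -0.922] F [ 0.76 -0.09  0.62] M [ 0.07 -0.7   0.02] w 0.0176 q [-0.038  0.271  1.52  -0.015  1.748 -1.609]
tip r 0.0187 dy 0.0003 h 0.1119
18
side 53 slope [-0.127 -0.001] top z 0.1305
scene 93 slope [-0.168  0.095] top z 0.1301
```

View pics/both18.png

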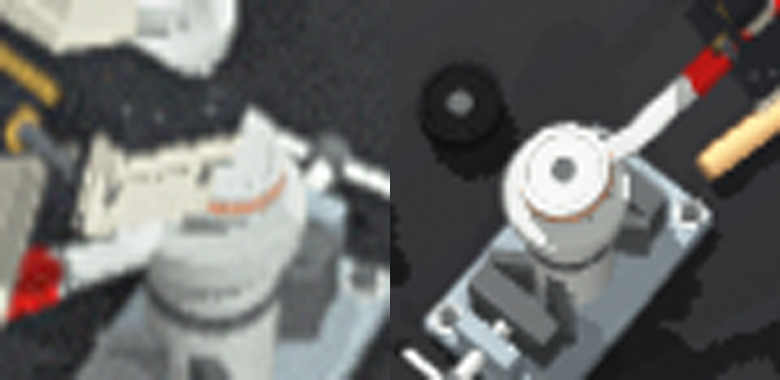

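Emit:
{"name": "carry_out", "arguments": {
  "rows": [
    {"jaw": 1,"dp": [0,-0.37,0.16],"angular": [0,0,0]},
    {"jaw": 1,"dp": [0,-0.74,0.31],"angular": [0,0,0]},
    {"jaw": 1,"dp": [0,-1.1,0.46],"angular": [0,0,0]},
    {"jaw": 1,"dp": [0,-1.48,0.62],"angular": [0,0,0]},
    {"jaw": 1,"dp": [0,-1.85,0.78],"angular": [0,0,0]},
    {"jaw": 1,"dp": [0,-2.8,1.2],"angular": [0,0,0]},
    {"jaw": 1,"dp": [0,-4.6,1.9],"angular": [0,0,0]},
    {"jaw": 1,"dp": [0,-6.5,0],"angular": [0,0,0]},
    {"jaw": 1,"dp": [0,-8,-5],"angular": [0,0,0]},
    {"jaw": 1,"dp": [0,-8,-7],"angular": [0,0,0]},
    {"jaw": 1,"dp": [0,-8,-7],"angular": [0,0,0]},
    {"jaw": 1,"dp": [0,-8,-7],"angular": [0,0,0]},
    {"jaw": 1,"dp": [0,-8,-7],"angular": [0,0,0]}
  ]
}}

```text
time: 22.5
ee_pos: [0.4174, 0.0273, 0.2039]
ee_rot: [-0.142, 0.693, 0.693, -0.141]
wrist_force: [-0.1, -0.1, -2.1]
gripper_width: 0.0177
```

```bash
python3 look.py 19;python3 lid.py 19; python3 - <<'E'
from lev import *
c=dict(np.load('side19.npz'));o=get_obs()
R0=rq(o['ee_rot'])
for n in ['side19','scene19']:
    c=dict(np.load(n+'.npz')); w=cloud(c); loc=R0.inv().apply((w-o['ee_pos']).reshape(-1,3)).reshape(w.shape)
    h=hsv(c); m=(abs(loc[...,0])<.014)&(loc[...,1]>.06)&(loc[...,1]<.17)&(abs(loc[...,2]+.04)<.05); s=loc[m]
    for y in np.arange(.06,.16,.02):
        q=s[(s[:,1]>=y)&(s[:,1]<y+.02)]
        if len(q): print(n,round(y+.01,3),len(q),np.median(q,axis=0).round(4))
go([.4705,.271,.05],down(73.9),o)
E
```

```text
t 22.5 p [0.4174 0.0273 0.2039] ax x [-0.  1.  0.] z [-0.392  0.    -0.92 ] F [-0.12 -0.05 -2.09] M [ 0.02 -0.23  0.04] w 0.0177 q [-0.042  0.083  1.557 -0.017  1.904 -1.615]
tip r 0.0676 dy 0.0003 h 0.2049
19
side 150 slope [-0.143  0.073] top z 0.1314
scene 99 slope [-0.124  0.044] top z 0.1302
side19 0.07 26 [-0.0063  0.07   -0.0504]
side19 0.09 26 [-0.0037  0.0902 -0.0506]
side19 0.11 36 [-0.0033  0.1114 -0.052 ]
side19 0.13 45 [-0.0026  0.1288 -0.0622]
side19 0.15 7 [-0.003   0.1423 -0.0683]
scene19 0.07 29 [ 0.0009  0.0698 -0.0497]
scene19 0.09 27 [ 0.0029  0.0889 -0.0486]
scene19 0.11 29 [ 0.0024  0.1102 -0.051 ]
scene19 0.13 32 [ 0.001  0.13  -0.061]
scene19 0.15 5 [ 0.0046  0.1422 -0.0671]
t 22.6 dp [24.37, 10.94, 12.09] ang [-22.93, 3.22, 15.9]
```

View pics/both19.png

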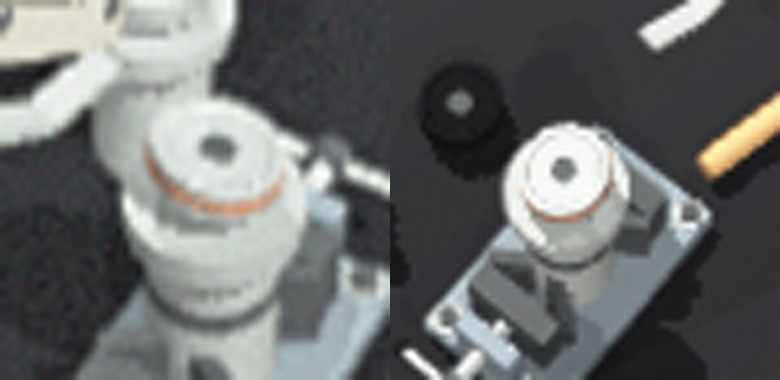

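```bash
python3 - <<'E'
from t import *
go([.4715,.270,.10],down(73.9,2))
E
```

```text
t 22.6 dp [24.27, 9.07, 7.45] ang [-20.94, 3.49, 15.82]
```

Emit:
{"name": "carry_out", "arguments": {
  "rows": [
    {"jaw": 1,"dp": [4,1.5,0.5],"angular": [-3.5,0.6,2.7]},
    {"jaw": 1,"dp": [8,3,1],"angular": [-7,1.2,5.3]},
    {"jaw": 1,"dp": [12,4.5,1.5],"angular": [-10.5,1.8,8]},
    {"jaw": 1,"dp": [16,6,3],"angular": [-14,2.4,10.6]},
    {"jaw": 1,"dp": [20,7.5,4.5],"angular": [-17.5,3,13.2]},
    {"jaw": 1,"dp": [24.3,9.1,6.5],"angular": [-20.9,3.5,15.8]},
    {"jaw": 1,"dp": [24.3,9.1,7.4],"angular": [-20.9,3.5,15.8]},
    {"jaw": 1,"dp": [24.3,9.1,7.4],"angular": [-20.9,3.5,15.8]},
    {"jaw": 1,"dp": [24.3,9.1,7.4],"angular": [-20.9,3.5,15.8]},
    {"jaw": 1,"dp": [24.3,9.1,7.4],"angular": [-20.9,3.5,15.8]},
    {"jaw": 1,"dp": [24.3,9.1,7.4],"angular": [-20.9,3.5,15.8]},
    {"jaw": 1,"dp": [24.3,9.1,7.4],"angular": [-20.9,3.5,15.8]}
  ]
}}

```text
time: 23.8
ee_pos: [0.4745, 0.2696, 0.103]
ee_rot: [-0.013, 0.799, 0.601, -0.009]
wrist_force: [0.7, -0.7, -1.4]
gripper_width: 0.0176
```

```bash
python3 - <<'E'
from t import *
st(); go([.4715,.270,-.015],down(73.9,2)); go([.4715,.270,-.0325],down(73.9,2))
E
```

```text
t 23.8 p [0.4745 0.2696 0.103 ] ax x [0.278 0.96  0.002] z [-0.03  0.01 -1.  ] F [ 0.72 -0.68 -1.4 ] M [-0.02  0.03  0.  ] w 0.0176 q [ 0.406  0.058  1.709  0.022  1.398 -0.886]
t 23.8 dp [-0.07, 0.07, 11.8] ang [0.19, -0.1, -0.06]
t 23.8 dp [-0.07, 0.13, 13.55] ang [0.19, -0.1, -0.06]
```

Emit:
{"name": "carry_out", "arguments": {
  "rows": [
    {"jaw": 1,"dp": [0,0,4],"angular": [0,0,0]},
    {"jaw": 1,"dp": [0,0,8],"angular": [0,0,0]},
    {"jaw": 1,"dp": [0,0.1,10.5],"angular": [0,0,0]},
    {"jaw": 1,"dp": [0,0.1,11.8],"angular": [0,0,0]},
    {"jaw": 1,"dp": [0,0.1,12.4],"angular": [0,0,0]},
    {"jaw": 1,"dp": [0,0.1,12.8],"angular": [0,0,0]},
    {"jaw": 1,"dp": [0,0.1,13.1],"angular": [0,0,0]},
    {"jaw": 1,"dp": [0,0.1,13.3],"angular": [0,0,0]},
    {"jaw": 1,"dp": [0,0.1,13.3],"angular": [0,0,0]},
    {"jaw": 1,"dp": [0,0.1,13.3],"angular": [0,0,0]}
  ]
}}

```text
time: 24.8
ee_pos: [0.471, 0.2715, -0.0301]
ee_rot: [-0.013, 0.799, 0.601, -0.009]
wrist_force: [1.4, -0.2, -1.7]
gripper_width: 0.0177
```

```bash
python3 -c "
from t import *
st()"
```

```text
t 24.8 p [ 0.471   0.2715 -0.0301] ax x [0.277 0.961 0.002] z [-0.03   0.01  -0.999] F [ 1.39 -0.16 -1.68] M [ 0.01  0.07 -0.07] w 0.0177 q [ 0.412  0.21   1.806  0.023  1.149 -0.888]
```

Lower the last 3 mm, check contact, then release.

Emit:
{"name": "carry_out", "arguments": {
  "rows": [
    {"jaw": 1,"dp": [0,0,0.15],"angular": [0,0,0]},
    {"jaw": 1,"dp": [0,0,0.3],"angular": [0,0,0]},
    {"jaw": 1,"dp": [0,0,0.35],"angular": [0,0,0]},
    {"jaw": 1,"dp": [0,0,0.35],"angular": [0,0,0]}
  ]
}}

```text
time: 25.2
ee_pos: [0.4708, 0.2715, -0.0332]
ee_rot: [-0.013, 0.799, 0.601, -0.009]
wrist_force: [-3.5, -1.0, 6.4]
gripper_width: 0.0176
```

Emit:
{"name": "carry_out", "arguments": {
  "rows": [
    {"jaw": -0.2,"dp": [0,0,0],"angular": [0,0,0]},
    {"jaw": -0.2,"dp": [0,0,0],"angular": [0,0,0]},
    {"jaw": -0.2,"dp": [0,0,0],"angular": [0,0,0]},
    {"jaw": -0.2,"dp": [0,0,0],"angular": [0,0,0]},
    {"jaw": -0.2,"dp": [0,0,0],"angular": [0,0,0]},
    {"jaw": -0.2,"dp": [0,0,-3],"angular": [0,0,0]},
    {"jaw": -0.2,"dp": [0,0,-7],"angular": [0,0,0]},
    {"jaw": -1,"dp": [0,0,-11],"angular": [0,0,0]},
    {"jaw": -1,"dp": [0,0,-16],"angular": [0,0,0]},
    {"jaw": -1,"dp": [0,0,-20],"angular": [0,0,0]},
    {"jaw": -1,"dp": [0,0,-20],"angular": [0,0,0]},
    {"jaw": -1,"dp": [0,0,-20],"angular": [0,0,0]},
    {"jaw": -1,"dp": [0,0,-20],"angular": [0,0,0]}
  ]
}}

```text
time: 26.5
ee_pos: [0.4756, 0.2689, 0.164]
ee_rot: [-0.014, 0.799, 0.601, -0.011]
wrist_force: [-0.4, -0.5, -0.1]
gripper_width: 0.0924
```

```bash
python3 look.py 20; python3 lid.py 20; python3 - <<'E'
from lev import *
for n in ['side','scene']:
    c=dict(np.load(n+'20.npz')); analyze(c)
    w=cloud(c); d=np.hypot(w[...,0]-.6415,w[...,1]-.027); p=w[(d<.05)&(w[...,2]>.121)&(w[...,2]<.15)]; print(n,cv2.minEnclosingCircle((p[:,:2]*1000).astype(np.float32)))
    i=cv2.imread if 0 else None
    cv2.imwrite('pics/full20%s.png'%n,c['img'][:,:,::-1])
c=capture('wrist'); analyze(c); save(c,'wrist20')
E
```

```text
t 26.5 p [0.4756 0.2689 0.164 ] ax x [ 0.277  0.961 -0.001] z [-0.033  0.009 -0.999] F [-0.43 -0.49 -0.06] M [ 0.02 -0.    0.02] w 0.0924 q [ 0.405  0.022  1.633  0.021  1.513 -0.887]
tip r 0.2033 dy 0.2016 h 0.2213
20
side 154 slope [-0.147  0.068] top z 0.1317
scene 109 slope [-0.127  0.045] top z 0.1309
red 222 rect ((472.12591552734375, 267.142822265625), (21.083467483520508, 116.18806457519531), 76.48641967773438) z [0.0093 0.0202 0.0236 0.0248]
 pca [-0.96171316  0.274058  ] -15.90588511277892
side ((643.0440063476562, 25.630191802978516), 32.912879943847656)
red 161 rect ((473.30438232421875, 271.2347717285156), (19.307279586791992, 113.88541412353516), 72.8775634765625) z [0.0079 0.0198 0.0237 0.027 ]
 pca [ 0.95999061 -0.28003218] -16.26212558582685
scene ((643.0321655273438, 26.44190216064453), 33.08263397216797)
red 1892 rect ((471.3368225097656, 270.152099609375), (15.426497459411621, 115.66606140136719), 74.21329498291016) z [0.0179 0.0199 0.021  0.0217]
 pca [ 0.96174435 -0.27394853] -15.899363385997141
```

View pics/full20side.png

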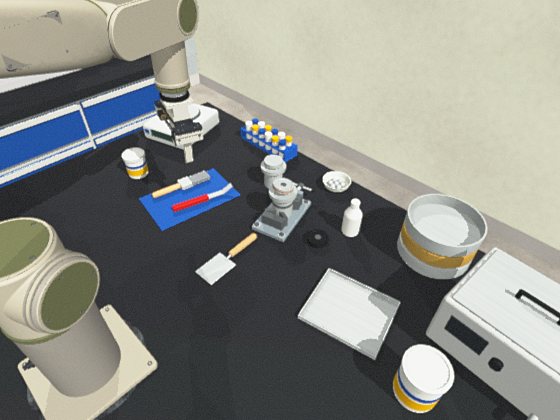

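View pics/wrist20.png

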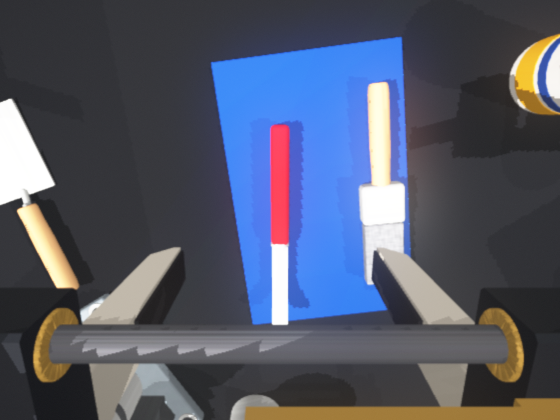

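```bash
python3 - <<'E'
from t import *
o=get_obs(); Rt=down(68,7); z=Rt.as_matrix()[:,2]; C=np.array([.6418,.0268,.1243]); print(z)
for d in (-.06,-.02,0): p=C+(.0495+d)*z; print(d,p.round(4)); go(p,Rt,o)
E
```

```text
[-0.11299529  0.04565306 -0.99254615]
-0.06 [0.643  0.0263 0.1347]
t 26.65 dp [-18.66, 22.91, 2.11] ang [4.99, 0.54, 5.9]
-0.02 [0.6385 0.0281 0.095 ]
t 26.65 dp [-18.61, 22.56, 6.1] ang [4.99, 0.54, 5.9]
0 [0.6362 0.0291 0.0752]
t 26.65 dp [-18.58, 22.39, 8.09] ang [4.99, 0.54, 5.9]
```

Emit:
{"name": "carry_out", "arguments": {
  "rows": [
    {"jaw": -1,"dp": [-3,3.6,0],"angular": [1,0,1]},
    {"jaw": -1,"dp": [-6,7.3,0],"angular": [2,0.2,2]},
    {"jaw": -1,"dp": [-9,11,0],"angular": [3,0.3,3]},
    {"jaw": -1,"dp": [-12,14.7,0],"angular": [4,0.4,4]},
    {"jaw": -1,"dp": [-15,18.4,0],"angular": [5,0.5,5]},
    {"jaw": -1,"dp": [-18.7,22.9,0.5],"angular": [5,0.5,5.9]},
    {"jaw": -1,"dp": [-18.7,22.9,2.1],"angular": [5,0.5,5.9]},
    {"jaw": -1,"dp": [-18.7,22.9,2.1],"angular": [5,0.5,5.9]},
    {"jaw": -1,"dp": [-18.7,22.9,2.1],"angular": [5,0.5,5.9]},
    {"jaw": -1,"dp": [-18.7,22.9,2.1],"angular": [5,0.5,5.9]},
    {"jaw": -1,"dp": [-18.7,22.9,2.1],"angular": [5,0.5,5.9]},
    {"jaw": -1,"dp": [-18.7,22.9,2.1],"angular": [5,0.5,5.9]}
  ]
}}

```text
time: 27.85
ee_pos: [0.6442, 0.0277, 0.1382]
ee_rot: [-0.05, 0.827, 0.559, -0.032]
wrist_force: [-0.5, -0.2, 0.0]
gripper_width: 0.093
```

```bash
python3 - <<'E'
from t import *
o=st(); c=capture('wrist'); save(c,'wrist21'); w=cloud(c)
d=np.hypot(w[...,0]-.6415,w[...,1]-.027); p=w[(d<.05)&(w[...,2]>.121)&(w[...,2]<.15)]; print(len(p)); 
if len(p)>20:
    print(cv2.minEnclosingCircle((p[:,:2]*1000).astype(np.float32)),np.percentile(p,[2,50,98],axis=0))
Rt=down(68,7); z=Rt.as_matrix()[:,2]; C=np.array([.6418,.0268,.1243])
for d in (-.02,0): p=C+(.0495+d)*z; go(p,Rt)
E
```

```text
t 27.85 p [0.6442 0.0277 0.1382] ax x [0.373 0.928 0.002] z [-0.109  0.046 -0.993] F [-0.47 -0.17  0.  ] M [-0.04 -0.06  0.01] w 0.093 q [-0.062  0.393  1.263  0.039  1.597 -1.252]
7821
((642.396728515625, 27.135894775390625), 31.60288429260254) [[ 6.13238726e-01 -3.81718290e-04  1.25410956e-01]
 [ 6.40905851e-01  2.78153919e-02  1.29572673e-01]
 [ 6.70057136e-01  5.51662317e-02  1.34995923e-01]]
t 27.9 dp [-0.15, -0.04, 4.34] ang [0.2, -0.12, 0.09]
t 27.9 dp [-0.16, -0.05, 6.34] ang [0.2, -0.12, 0.09]
```

View pics/wrist21.png

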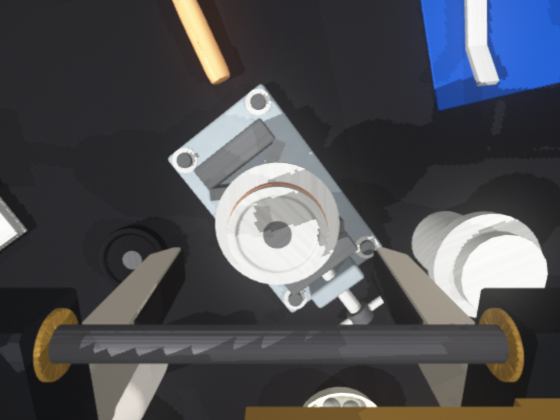

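```bash
python3 - <<'E'
from t import *
o=st(); c=capture('wrist'); w=cloud(c)
d=np.hypot(w[...,0]-.642,w[...,1]-.027); s=w[(d<.028)&(w[...,2]>.121)&(w[...,2]<.15)]
A=np.c_[s[:,0]-.642,s[:,1]-.027,np.ones(len(s))]
for _ in range(4):
    k=np.linalg.lstsq(A,s[:,2],rcond=None)[0]; g=abs(s[:,2]-A@k)<.0015; A,s=A[g],s[g]
print(len(s),k)
E
```

```text
t 27.9 p [0.6442 0.0274 0.1381] ax x [0.373 0.928 0.002] z [-0.109  0.046 -0.993] F [0.41 0.61 0.6 ] M [-0.01 -0.04  0.01] w 0.0931 q [-0.062  0.393  1.263  0.039  1.597 -1.252]
5222 [-0.14460889  0.0602328   0.12934298]
```

```bash
python3 - <<'E'
from t import *
Rt=down(67.7,8.3); z=Rt.as_matrix()[:,2]; C=np.array([.6422,.0271,.1245])
for d in (-.02,0): p=C+(.0495+d)*z; go(p,Rt)
E
```

```text
t 27.95 dp [-0.09, -0.09, 4.3] ang [1.49, -0.08, 0.38]
t 27.95 dp [-0.09, -0.14, 6.3] ang [1.49, -0.08, 0.38]
```

Emit:
{"name": "carry_out", "arguments": {
  "rows": [
    {"jaw": -1,"dp": [-0.1,-0.1,1.5],"angular": [1.5,0,0.4]},
    {"jaw": -1,"dp": [-0.1,-0.1,3],"angular": [1.5,0,0.4]},
    {"jaw": -1,"dp": [-0.1,-0.1,4.3],"angular": [1.5,0,0.4]},
    {"jaw": -1,"dp": [-0.1,-0.1,5.2],"angular": [1.5,0,0.4]},
    {"jaw": -1,"dp": [-0.1,-0.1,5.9],"angular": [1.5,0,0.4]},
    {"jaw": -1,"dp": [-0.1,-0.1,6.2],"angular": [1.5,0,0.4]},
    {"jaw": -1,"dp": [-0.1,-0.1,6.2],"angular": [1.5,0,0.4]},
    {"jaw": -1,"dp": [-0.1,-0.1,6.2],"angular": [1.5,0,0.4]},
    {"jaw": -1,"dp": [-0.1,-0.1,6.2],"angular": [1.5,0,0.4]}
  ]
}}

```text
time: 28.85
ee_pos: [0.6366, 0.0288, 0.0766]
ee_rot: [-0.06, 0.829, 0.555, -0.04]
wrist_force: [-0.2, 0.2, 0.2]
gripper_width: 0.0933
```

```bash
python3 - <<'E'
from t import *
o=st(); print('tip',o['ee_pos']-.039*rq(o['ee_rot']).as_matrix()[:,2])
a=[]
for n in ['side','scene','wrist']:
    c=capture(n)
    i=c['img'][:,:,::-1]; i=i[140:230,220:340] if n=='side' else i[170:260,210:330] if n=='scene' else i
    a.append(cv2.resize(i,(400,300),interpolation=2))
cv2.imwrite('pics/g22.png',np.vstack([np.hstack(a[:2]),np.hstack([a[2],a[2]*0])]))
E
```

```text
t 28.85 p [0.6366 0.0288 0.0766] ax x [0.381 0.925 0.001] z [-0.133  0.056 -0.99 ] F [-0.17  0.21  0.22] M [-0.03 -0.09  0.04] w 0.0933 q [-0.066  0.442  1.318  0.047  1.519 -1.252]
tip [0.64173443 0.02663078 0.11515774]
```

View pics/g22.png

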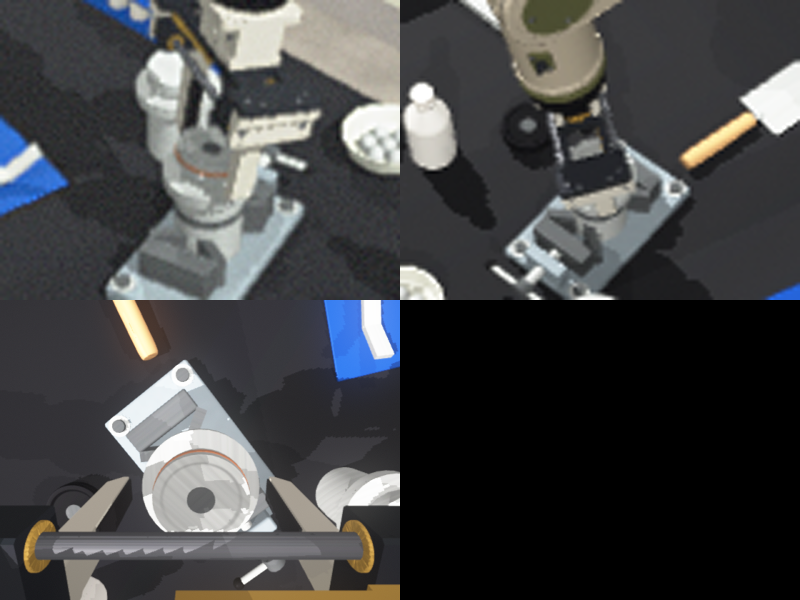

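Emit:
{"name": "carry_out", "arguments": {
  "rows": [
    {"jaw": -0.2,"dp": [0,0,0.1],"angular": [0,0,0]},
    {"jaw": 0.1,"dp": [0,0,0.1],"angular": [0,0,0]},
    {"jaw": 1,"dp": [0,0,0.1],"angular": [0,0,0]},
    {"jaw": 1,"dp": [0,0,0.1],"angular": [0,0,0]},
    {"jaw": 1,"dp": [0,0,0.1],"angular": [0,0,0]},
    {"jaw": 1,"dp": [0,0,0.1],"angular": [0,0,0]},
    {"jaw": 1,"dp": [0,0,0.1],"angular": [0,0,0]}
  ]
}}

```text
time: 29.7
ee_pos: [0.6362, 0.0301, 0.075]
ee_rot: [-0.061, 0.829, 0.555, -0.039]
wrist_force: [1.2, 5.2, 0.5]
gripper_width: 0.0611
```

```bash
python3 look.py 23; python3 lid.py 23
```

```text
t 29.7 p [0.6362 0.0301 0.075 ] ax x [0.38  0.925 0.003] z [-0.133  0.058 -0.989] F [1.24 5.18 0.52] M [ 0.86 -0.3  -0.16] w 0.0611 q [-0.065  0.443  1.319  0.049  1.517 -1.252]
tip r 0.1451 dy -0.0545 h 0.1158
23
side 113 slope [-0.123  0.083] top z 0.1316
scene 8
```

Gripped at 61 mm. Lift slowly along the lid's axis, then look.

Emit:
{"name": "carry_out", "arguments": {
  "rows": [
    {"jaw": 1,"dp": [0,0,-0.2],"angular": [0,0,0]},
    {"jaw": 1,"dp": [0,0,-0.5],"angular": [0,0,0]},
    {"jaw": 1,"dp": [0,0,-1],"angular": [0,0,0]},
    {"jaw": 1,"dp": [0,0,-1.6],"angular": [0,0,0]},
    {"jaw": 1,"dp": [0,0,-2.5],"angular": [0,0,0]},
    {"jaw": 1,"dp": [0,0,-4],"angular": [0,0,0]},
    {"jaw": 1,"dp": [0,0,-6],"angular": [0,0,0]},
    {"jaw": 1,"dp": [0,0,-8],"angular": [-2,0,0]},
    {"jaw": 1,"dp": [0,0,-10],"angular": [-4,0,0]},
    {"jaw": 1,"dp": [0,0,-10],"angular": [-6,0,0]},
    {"jaw": 1,"dp": [0,0,-10],"angular": [-8.3,0,0]},
    {"jaw": 1,"dp": [0,0,-10],"angular": [-8.3,0,0]},
    {"jaw": 1,"dp": [0,0,-10],"angular": [-8.3,0,0]},
    {"jaw": 1,"dp": [0,0,-10],"angular": [-8.3,0,0]},
    {"jaw": 1,"dp": [0,0,-10],"angular": [-8.3,0,0]}
  ]
}}

```text
time: 31.3
ee_pos: [0.6493, 0.023, 0.1734]
ee_rot: [-0.001, 0.831, 0.556, -0.0]
wrist_force: [0.5, 0.3, -1.8]
gripper_width: 0.0614
```

```bash
python3 - <<'E'
from t import *
o=st()
a=[]
for n in ['side','scene','wrist']:
    c=capture(n); np.savez(n+'24.npz',**{k:c[k] for k in['img','range_z','K','extrinsics']})
    i=c['img'][:,:,::-1]; i=i[110:230,220:380] if n=='side' else i[150:270,200:360] if n=='scene' else i
    a.append(cv2.resize(i,(400,300),interpolation=2))
cv2.imwrite('pics/g24.png',np.vstack([np.hstack(a[:2]),np.hstack([a[2],a[2]*0])]))
w=cloud(c); loc=rq(o['ee_rot']).inv().apply((w-o['ee_pos']).reshape(-1,3)).reshape(w.shape)
m=(np.hypot(loc[...,0],loc[...,1])<.028)&(loc[...,2]>-.075)&(loc[...,2]<-.03)
s=loc[m];print(len(s),np.median(s,axis=0))
A=np.c_[s[:,:2],np.ones(len(s))]
for _ in range(5):
    k=np.linalg.lstsq(A,s[:,2],rcond=None)[0]; g=abs(s[:,2]-A@k)<.002; A,s=A[g],s[g]
print(len(s),k)
E
```

```text
t 31.3 p [0.6493 0.023  0.1734] ax x [0.381 0.924 0.001] z [-0.002  0.001 -1.   ] F [ 0.46  0.34 -1.82] M [0.04 0.04 0.02] w 0.0614 q [-4.400e-02  2.690e-01  1.344e+00  1.000e-03  1.530e+00 -1.224e+00]
10322 [ 2.98249384e-05 -2.41529370e-03 -5.46801699e-02]
9991 [-0.01700888  0.00608775 -0.05474379]
```

View pics/g24.png

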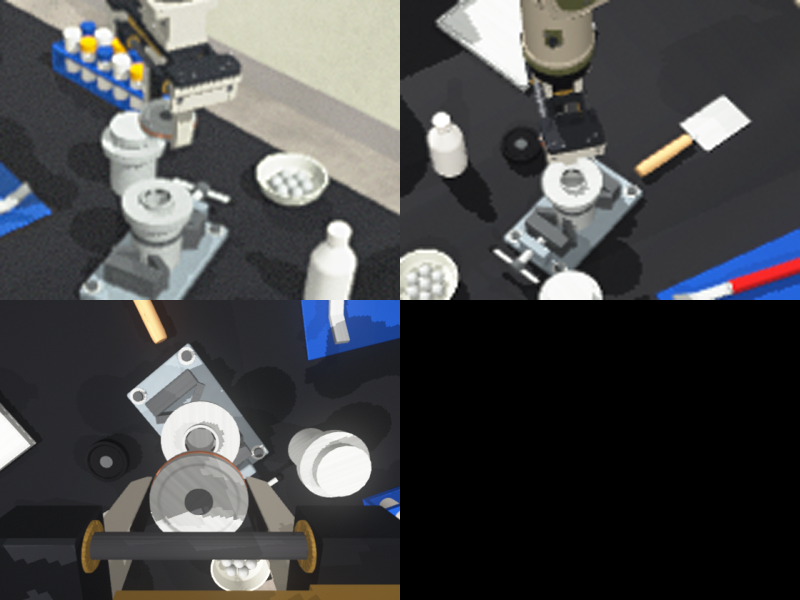

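```bash
python3 - <<'E'
from t import *
for n in ['side','scene']:
    c=dict(np.load(n+'24.npz')); w=cloud(c)
    s=w[(abs(w[...,0]-.516)<.15)&(abs(w[...,1]+.327)<.14)&(w[...,2]>.011)&(w[...,2]<.02)]
    r=cv2.minAreaRect((s[:,:2]*1000).astype(np.float32)); print(n,len(s),r)
go([.516,-.327,.12],down(67.6)); go([.516,-.327,.0],down(67.6))
E
```

```text
side 452 ((517.0215454101562, -325.66009521484375), (173.1306610107422, 200.65826416015625), 12.501585960388184)
scene 100 ((547.9757080078125, -323.3320617675781), (232.4931182861328, 223.50906372070312), 12.337677001953125)
t 31.45 dp [-37.45, 1.04, 5.3] ang [-0.11, -0.04, -0.01]
t 31.45 dp [-37.46, 1.06, 17.3] ang [-0.11, -0.04, -0.01]
```

Emit:
{"name": "carry_out", "arguments": {
  "rows": [
    {"jaw": 1,"dp": [-4,0.1,0],"angular": [0,0,0]},
    {"jaw": 1,"dp": [-8,0.2,0],"angular": [0,0,0]},
    {"jaw": 1,"dp": [-12,0.3,0],"angular": [0,0,0]},
    {"jaw": 1,"dp": [-16,0.4,0],"angular": [0,0,0]},
    {"jaw": 1,"dp": [-20,0.6,0],"angular": [0,0,0]},
    {"jaw": 1,"dp": [-24,0.7,0],"angular": [0,0,0]},
    {"jaw": 1,"dp": [-28,0.8,0],"angular": [0,0,0]},
    {"jaw": 1,"dp": [-32,0.9,2],"angular": [0,0,0]},
    {"jaw": 1,"dp": [-35,1,4],"angular": [0,0,0]},
    {"jaw": 1,"dp": [-37.5,1,6],"angular": [0,0,0]},
    {"jaw": 1,"dp": [-37.5,1,10],"angular": [0,0,0]},
    {"jaw": 1,"dp": [-37.5,1,13],"angular": [0,0,0]},
    {"jaw": 1,"dp": [-37.5,1,15],"angular": [0,0,0]},
    {"jaw": 1,"dp": [-37.5,1,16.5],"angular": [0,0,0]},
    {"jaw": 1,"dp": [-37.5,1,17.3],"angular": [0,0,0]},
    {"jaw": 1,"dp": [-37.5,1,17.3],"angular": [0,0,0]},
    {"jaw": 1,"dp": [-37.5,1,17.3],"angular": [0,0,0]},
    {"jaw": 1,"dp": [-37.5,1,17.3],"angular": [0,0,0]}
  ]
}}

```text
time: 33.25
ee_pos: [0.5166, -0.3278, 0.002]
ee_rot: [0.001, 0.831, 0.556, 0.0]
wrist_force: [0.8, -0.1, -2.4]
gripper_width: 0.0615
```

Emit:
{"name": "carry_out", "arguments": {
  "rows": [
    {"jaw": 1,"dp": [0,0,0.8],"angular": [0,0,0]},
    {"jaw": 1,"dp": [0,0,1.6],"angular": [0,0,0]},
    {"jaw": 1,"dp": [0,0,2.2],"angular": [0,0,0]},
    {"jaw": 1,"dp": [0,0,2.5],"angular": [0,0,0]},
    {"jaw": 1,"dp": [0,0,2.5],"angular": [0,0,0]},
    {"jaw": 1,"dp": [0,0,2.5],"angular": [0,0,0]}
  ]
}}

```text
time: 33.85
ee_pos: [0.5155, -0.327, -0.0248]
ee_rot: [-0.001, 0.831, 0.556, 0.0]
wrist_force: [0.8, -0.4, -2.5]
gripper_width: 0.061
```

```bash
python3 - <<'E'
from t import *
o=st()
c=capture('side'); i=c['img'][220:400,250:470,::-1]; cv2.imwrite('pics/side25.png',cv2.resize(i,None,fx=3.3,fy=3.3,interpolation=2))
E
```

```text
t 33.85 p [ 0.5155 -0.327  -0.0248] ax x [0.381 0.925 0.001] z [-0.001  0.001 -1.   ] F [ 0.77 -0.35 -2.5 ] M [ 0.01 -0.01 -0.02] w 0.061 q [-6.500e-01  3.450e-01  1.632e+00  1.000e-03  1.167e+00 -1.830e+00]
```

View pics/side25.png

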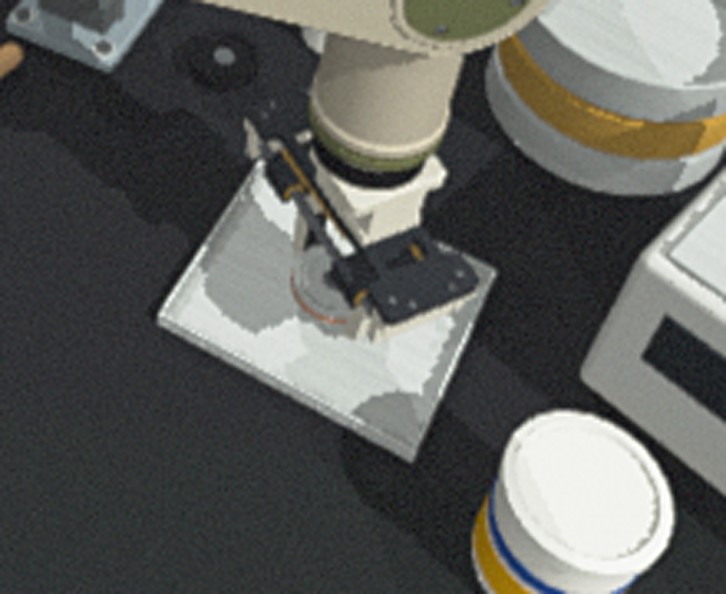

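Over the tray's middle. Lower gently in 2–1 mm steps to contact.

Emit:
{"name": "carry_out", "arguments": {
  "rows": [
    {"jaw": 1,"dp": [0,0,0.2],"angular": [0,0,0]},
    {"jaw": 1,"dp": [0,0,0.4],"angular": [0,0,0]},
    {"jaw": 1,"dp": [0,0,0.4],"angular": [0,0,0]},
    {"jaw": 1,"dp": [0,0,0.4],"angular": [0,0,0]}
  ]
}}

```text
time: 34.3
ee_pos: [0.5154, -0.3269, -0.0288]
ee_rot: [-0.001, 0.831, 0.556, 0.0]
wrist_force: [0.3, 0.5, -1.9]
gripper_width: 0.0615
```

Emit:
{"name": "carry_out", "arguments": {
  "rows": [
    {"jaw": 1,"dp": [0,0,0.1],"angular": [0,0,0]},
    {"jaw": 1,"dp": [0,0,0.1],"angular": [0,0,0]},
    {"jaw": 1,"dp": [0,0,0.1],"angular": [0,0,0]}
  ]
}}

```text
time: 34.6
ee_pos: [0.5154, -0.327, -0.0297]
ee_rot: [-0.001, 0.831, 0.556, 0.0]
wrist_force: [0.2, 0.2, -1.3]
gripper_width: 0.0615
```

Emit:
{"name": "carry_out", "arguments": {
  "rows": [
    {"jaw": 1,"dp": [0,0,0.1],"angular": [0,0,0]},
    {"jaw": 1,"dp": [0,0,0.1],"angular": [0,0,0]},
    {"jaw": 1,"dp": [0,0,0.1],"angular": [0,0,0]}
  ]
}}

```text
time: 34.9
ee_pos: [0.5154, -0.327, -0.0308]
ee_rot: [-0.001, 0.831, 0.556, 0.0]
wrist_force: [0.3, 0.4, -1.7]
gripper_width: 0.0614
```

Emit:
{"name": "carry_out", "arguments": {
  "rows": [
    {"jaw": 1,"dp": [0,0,0.1],"angular": [0,0,0]},
    {"jaw": 1,"dp": [0,0,0.1],"angular": [0,0,0]},
    {"jaw": 1,"dp": [0,0,0.1],"angular": [0,0,0]}
  ]
}}

```text
time: 35.2
ee_pos: [0.5154, -0.327, -0.0318]
ee_rot: [-0.001, 0.831, 0.556, 0.0]
wrist_force: [-1.2, 0.1, -1.1]
gripper_width: 0.0613
```

Emit:
{"name": "carry_out", "arguments": {
  "rows": [
    {"jaw": 1,"dp": [0,0,0.07],"angular": [0,0,0]},
    {"jaw": 1,"dp": [0,0,0.07],"angular": [0,0,0]},
    {"jaw": 1,"dp": [0,0,0.07],"angular": [0,0,0]}
  ]
}}

```text
time: 35.5
ee_pos: [0.5155, -0.327, -0.0325]
ee_rot: [-0.001, 0.831, 0.556, 0.0]
wrist_force: [-0.0, 0.2, -2.1]
gripper_width: 0.0615
```

Emit:
{"name": "carry_out", "arguments": {
  "rows": [
    {"jaw": 1,"dp": [0,0,0.07],"angular": [0,0,0]},
    {"jaw": 1,"dp": [0,0,0.07],"angular": [0,0,0]},
    {"jaw": 1,"dp": [0,0,0.07],"angular": [0,0,0]}
  ]
}}

```text
time: 35.8
ee_pos: [0.5155, -0.327, -0.0331]
ee_rot: [-0.001, 0.831, 0.556, 0.0]
wrist_force: [1.4, -0.1, -2.7]
gripper_width: 0.0615
```

Emit:
{"name": "carry_out", "arguments": {
  "rows": [
    {"jaw": 1,"dp": [0,0,0.07],"angular": [0,0,0]},
    {"jaw": 1,"dp": [0,0,0.07],"angular": [0,0,0]},
    {"jaw": 1,"dp": [0,0,0.07],"angular": [0,0,0]}
  ]
}}

```text
time: 36.1
ee_pos: [0.5156, -0.3271, -0.0337]
ee_rot: [-0.001, 0.831, 0.556, 0.0]
wrist_force: [-0.2, 0.2, -1.0]
gripper_width: 0.0615
```

Emit:
{"name": "carry_out", "arguments": {
  "rows": [
    {"jaw": 1,"dp": [0,0,0.07],"angular": [0,0,0]},
    {"jaw": 1,"dp": [0,0,0.07],"angular": [0,0,0]},
    {"jaw": 1,"dp": [0,0,0.07],"angular": [0,0,0]}
  ]
}}

```text
time: 36.4
ee_pos: [0.5157, -0.3271, -0.0338]
ee_rot: [-0.001, 0.831, 0.556, 0.0]
wrist_force: [-2.7, 1.9, 5.5]
gripper_width: 0.0613
```

```bash
python3 - <<'E'
from t import *
o=st(); c=capture('wrist'); save(c,'wrist26')
w=cloud(c); loc=rq(o['ee_rot']).inv().apply((w-o['ee_pos']).reshape(-1,3)).reshape(w.shape)
m=(np.hypot(loc[...,0],loc[...,1])<.028)&(loc[...,2]>-.075)&(loc[...,2]<-.045)
s=loc[m];print(len(s),np.median(s,axis=0), 'lid top z',np.median(w[m][:,2]))
fl=(abs(w[...,0]-.45)<.015)&(abs(w[...,1]+.33)<.03); print('floor z',np.nanmedian(w[fl][:,2]),fl.sum())
fl=(abs(w[...,0]-.37)<.02)&(abs(w[...,1]+.3)<.05); print('bench z',np.nanmedian(w[fl][:,2]),fl.sum())
E
```

```text
t 36.4 p [ 0.5157 -0.3271 -0.0338] ax x [0.381 0.925 0.001] z [-0.001  0.001 -1.   ] F [-2.74  1.86  5.54] M [0.3  0.51 0.01] w 0.0613 q [-6.500e-01  3.570e-01  1.635e+00  1.000e-03  1.151e+00 -1.830e+00]
10323 [ 1.69970641e-05 -2.43669445e-03 -5.48652565e-02] lid top z 0.02109272592955133
floor z 0.0024132979775865204 10469
bench z -0.0007366835576618769 1211
```

View pics/wrist26.png

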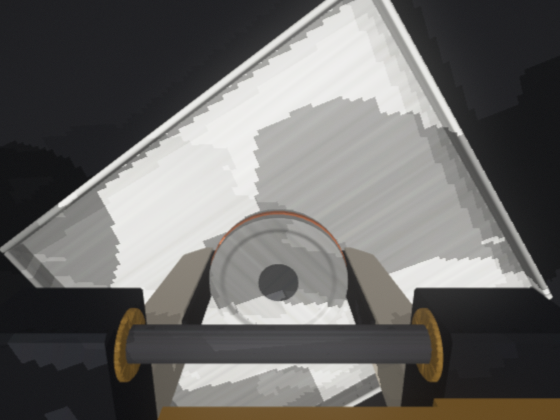

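Emit:
{"name": "carry_out", "arguments": {
  "rows": [
    {"jaw": -0.7,"dp": [0,0,0],"angular": [0,0,0]},
    {"jaw": -0.7,"dp": [0,0,0],"angular": [0,0,0]},
    {"jaw": -0.7,"dp": [0,0,0],"angular": [0,0,0]},
    {"jaw": -0.7,"dp": [0,0,0],"angular": [0,0,0]},
    {"jaw": -0.7,"dp": [0,0,-1],"angular": [0,0,0]},
    {"jaw": -0.7,"dp": [0,0,-3],"angular": [0,0,0]},
    {"jaw": -0.7,"dp": [0,0,-7],"angular": [0,0,0]},
    {"jaw": -0.7,"dp": [0,0,-11],"angular": [0,0,0]},
    {"jaw": -0.7,"dp": [0,0,-15],"angular": [0,0,0]},
    {"jaw": -0.7,"dp": [0,0,-18],"angular": [0,0,0]},
    {"jaw": -0.7,"dp": [0,0,-18],"angular": [0,0,0]},
    {"jaw": -0.7,"dp": [0,0,-18],"angular": [0,0,0]},
    {"jaw": -0.7,"dp": [0,0,-18],"angular": [0,0,0]}
  ]
}}

```text
time: 37.75
ee_pos: [0.5149, -0.3267, 0.1443]
ee_rot: [-0.002, 0.831, 0.556, -0.0]
wrist_force: [-0.6, 0.5, -0.7]
gripper_width: 0.0793
```

```bash
python3 - <<'E'
from t import *; from m import *
o=st(); c=capture('wrist'); save(c,'wrist27'); w=cloud(c)
s=w[(np.hypot(w[...,0]-.516,w[...,1]+.327)<.045)&(w[...,2]>.012)&(w[...,2]<.05)]
print(len(s),cv2.minEnclosingCircle((s[:,:2]*1000).astype(np.float32)))
A=np.c_[s[:,:2]-[.516,-.327],np.ones(len(s))]
for _ in range(4):
    k=np.linalg.lstsq(A,s[:,2],rcond=None)[0]; g=abs(s[:,2]-A@k)<.0015; A,s=A[g],s[g]
print('lid plane',k)
c=capture('side'); save(c,'side27'); w=analyze(c)
c2=capture('scene'); save(c2,'scene27'); analyze(c2)
for c in (c,c2):
    w=cloud(c)
    for t in ['tub_big','tub_small','bottle','spare_jar','scoop','brush']:
        for r in regions_of(c,t)[:1]:
            p=w[r['region']]; p=p[~np.isnan(p[:,0])]; print(t,round(r['confidence'],2),np.median(p,axis=0).round(3))
E
```

```text
t 37.75 p [ 0.5149 -0.3267  0.1443] ax x [0.381 0.925 0.001] z [-0.002  0.003 -1.   ] F [-0.63  0.47 -0.72] M [ 0.01  0.01 -0.01] w 0.0793 q [-6.500e-01  1.790e-01  1.501e+00  1.000e-03  1.465e+00 -1.830e+00]
3622 ((514.3945922851562, -326.9046325683594), 31.413991928100586)
lid plane [ 0.00861935 -0.00133262  0.02126043]
red 219 rect ((472.4701232910156, 269.2890319824219), (22.443798065185547, 116.43818664550781), 73.35684204101562) z [0.0094 0.0197 0.0235 0.025 ]
 pca [-0.96176163  0.27388786] -15.895749103665699
red 161 rect ((474.5017395019531, 272.1260986328125), (19.277387619018555, 118.09529876708984), 73.3238754272461) z [0.0096 0.0201 0.0253 0.0289]
 pca [ 0.96132426 -0.27541906] -15.986989246851328
tub_big 0.59 [ 0.436 -0.542  0.107]
tub_small 0.84 [0.435 0.518 0.067]
spare_jar 0.6 [0.724 0.151 0.079]
scoop 0.78 [0.381 0.015 0.005]
brush 0.94 [0.52  0.36  0.021]
tub_big 0.7 [ 0.481 -0.521  0.095]
tub_small 0.56 [0.453 0.545 0.08 ]
bottle 0.78 [ 0.747 -0.148  0.071]
spare_jar 0.7 [0.747 0.176 0.09 ]
scoop 0.75 [0.39  0.021 0.005]
brush 0.93 [0.527 0.368 0.02 ]
```

View pics/side27.png

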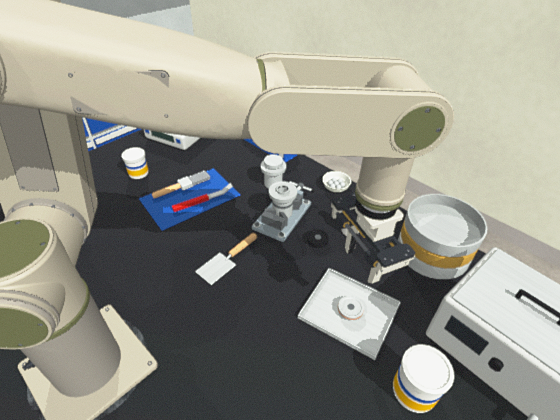

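```bash
python3 -c "
from h import *
print(sign_off())"
```

```text
the job is handed in; nothing more can be done
None
```

The lid is off the jar and in the steel tray, the lever is back on the blue mat, and I handed the job in at about 38 s. No verdict was reported.

- **Levering:** I took the lever by its handle and felt for the flange with the blade. I slid the tip in until it touched the neck, then turned the handle down about 32° on the flange edge. Afterwards the lid stood tilted about 0.15 rad, with its centre about 2.5–3 mm higher. I had not gripped it before then.
- **Placing:** I laid the lever back, gripped the loose lid square to its tilt and lifted it off. I lowered it into the tray until it touched at about 5–7 N, released it and moved the arm clear.

**Last checks:**
- **Lid:** it lies level to within about 0.01 rad, near the tray's middle at (0.514, -0.327).
- **Lever:** its handle lies flat on the mat near (0.472, 0.270).
- **Bystanders:** their measured positions match the start to within about 10 mm. The side camera's network missed the bottle, but the scene camera found it in place.
- **Robot:** the gripper is open and clear, with wrist force about 0.

**What disagreed:**
- **Fingertips:** they sit about 39 mm behind the reported TCP point. Because of this my first grasp of the lever closed on air, moving nothing. I corrected for the offset after that.
- **Lid tilt:** it measured about 0.15 rad, against the stated 0.1 rad.
- **Lid height in the tray:** the wrist camera put the lid's top at 21.3 mm, against the expected 23.5 mm. I put this down to camera bias.
- **Step 1:** I could not measure the lever's 2 N contact forces separately. The wrist force and the lid rising support that step.

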